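Coaster from the spring-lift dispenser under the mug

TASK

Someone has left the mug standing on the black storage unit. Pull the top (blue) coaster out of the spring-lift dispenser so that the next one pops up behind it, lay it (without dropping it) flat and squarely on the pale square outline of the red mat and let go of it, then move the mug, keeping it upright, from the storage unit and gently stand it in the middle of that coaster. Leave the other coasters in the dispenser and do not disturb the pen pot, clip tin, pin box or mouse.

Things in the scene. Friction and masses are not known exactly. Their poses are not given: they have to be found in the camera images.
- dispenser: White coaster dispenser, grey base, fixed, 94 x 92 x 76 mm high. Origin: centre of its underside; +x is its exit side. Holds four coasters stacked flat on a sprung plate. Two grey lips over the stack's left and right edges, from the back wall to x = +5 mm, hold the top coaster down: it cannot be lifted straight out but must first be drawn level along +x by 45 mm or more.
- exit (a point): top edge of the front stop: 38 mm to the +x of the dispenser's centre, 56 mm up, axes as the dispenser. The side walls are as low as this from x = +5 mm on (outer faces 40.5 mm from the centre line) and shield the lower coasters. Lips: undersides 71, tops 76 mm up, reaching in to 28.5 mm from the centre line
- lifter (a joint): height of the sprung plate under the stack, m: about 0.001 with four coasters, about 0.013 once the top one is gone and the next has risen (12 mm per coaster). The spring presses the stack up against the lips with about 1 to 3 N
- coaster_top_mid (a point): centre, half-way up, of the blue top coaster, 68 x 68 x 12 mm, 35-60 g, cork inlay; sides parallel to the dispenser's. In the dispenser its left and right sides are bare from 5 to 34 mm on the +x side of its centre: grip there, about 18 mm from the centre, closing along y, fingertips 3 to 6 mm below this height (deeper than 8 mm they strike the low walls)
- coaster_second_mid (a point): centre of the yellow second coaster, same size
- coaster_third_mid (a point): centre of the green third coaster, same size
- coaster_bottom_mid (a point): centre of the orange lowest coaster, same size
- square (a point): centre of the pale 80 mm square outline printed on the red mat, on the mat's top face 3 mm above the desk; x and y along the outline's sides. The mat is fixed, 210 x 140 mm, and reaches 135 mm to its +x and 75 mm to its -x from here; 140 mm wide
- drive: Black desktop storage unit, fixed, 150 (x) x 95 (y) x 38 mm high, origin: centre of its underside. The mug stands on it at the start.
- mug_mid (a point): centre (half-way up) of the white mug: straight round body 58 mm in diameter, 72 mm high, 150-280 g, open top, wall 4 mm. Its handle sticks out along this frame's +y to 66 mm from the axis, from 11 to 64 mm up; z up along the axis. Can be gripped across the body along its x, near the rim
- pen_pot_mid (a point): bystander: round wooden pen pot, 68 mm in diameter, 90 mm high, pens up to 145 mm high and leaning up to 30 mm from the axis; point on its axis 45 mm up. Stands close to the storage unit's +x side, its axis 95 to 155 mm from the mug's
- clip_tin_mid (a point): bystander: upright steel tin of paper clips with an orange lid, 56 mm in diameter, 80 mm high; point at its centre, 40 mm up. Stands before the dispenser's exit, its near side as little as 107 mm from the dispenser's centre: the coaster's leading edge meets it if the coaster is drawn more than about 73 mm before being lifted
- pin_box_mid (a point): bystander: small clear box of coloured pins with white lid, 44 x 60 x 30 mm; point at its centre, 15 mm up. Stands on the +x end of the mat
- mouse_mid (a point): bystander: black computer mouse, 60 x 100 x 33 mm; point at its centre 16 mm up. Lies on the -x side of the storage unit
There are look-alikes about, which are no part of the job. Of the things that look like the part that bears coaster_top_mid, the smaller one is meant. What is shaped like the dispenser but orange is not meant.

How it is judged:
On the way, in this order (a step that is already met when the one before it is completed fails the run):
1. the top coaster is out of the dispenser and the next one has risen under the lips (value of joint lifter above 0.009 m and horizontal distance between coaster_top_mid and dispenser above 0.06 m), for 0.1 s.
2. the blue coaster lies flat and square on the outline, released, with the mug not yet on it (horizontal distance between coaster_top_mid and square below 0.012 m and height (world z) of coaster_top_mid below 0.0125 m and angle between coaster_top_mid's own z axis and vertical below 0.08 rad and (angle between the x axis of coaster_top_mid and the x axis of square, either way round below 0.17 rad or angle between the x axis of coaster_top_mid and the y axis of square, either way round below 0.17 rad) and contact force between coaster_top and the fingers below 0.05 N and horizontal distance between mug_mid and square above 0.08 m), for 0.2 s.
At the end, for the whole second after the job is handed in: The blue coaster lies flat within 15 mm of the outline's centre, square within 0.2 rad; the mug stands upright and still on it within 12 mm of its centre; the other three coasters are in the dispenser within 10 mm of its axis, the yellow one risen (lifter 10 to 16 mm) (horizontal distance between coaster_top_mid and square below 0.015 m and height (world z) of coaster_top_mid below 0.0125 m and angle between each of coaster_top_mid, mug_mid's own z axis and vertical below 0.08 rad and (angle between the x axis of coaster_top_mid and the x axis of square, either way round below 0.2 rad or angle between the x axis of coaster_top_mid and the y axis of square, either way round below 0.2 rad) and horizontal distance between mug_mid and coaster_top_mid below 0.012 m and height (world z) of mug_mid between 0.046 and 0.055 m and linear speed of mug below 0.02 m/s and value of joint lifter between 0.01 and 0.016 m and horizontal distance between each of coaster_second_mid, coaster_third_mid, coaster_bottom_mid and dispenser below 0.01 m); the robot touches nothing.
It fails at once if a second coaster is dragged out of the dispenser (horizontal distance between coaster_second_mid and dispenser above 0.03 m or value of joint lifter above 0.02 m).
It fails at once if the mug is tipped by more than 0.4 rad (angle between mug_mid's own z axis and vertical above 0.4 rad).
It fails at once if the pen pot, clip tin, pin box or mouse is moved by more than 25 mm (distance of any of pen_pot_mid, clip_tin_mid, pin_box_mid, mouse_mid from where it was at the start of the episode above 0.025 m).
It fails at once if the mug is slammed down on the coaster (over 100 N) (contact force between mug and coaster_top above 100 N).
It fails at once if the mug or the blue coaster is dropped (let go from about 10 mm or more: faster than 0.45 m/s with no finger on it) ((contact force between mug and the fingers below 0.05 N and linear speed of mug above 0.45 m/s) or (contact force between coaster_top and the fingers below 0.05 N and linear speed of coaster_top above 0.45 m/s)).
It also fails if it takes over 69 s, if anything falls off the work surface, if the arm or the gripper's body presses on something with over 40 N, if the wrist force passes 120 N, or if a joint passes its speed limit or range.

ROBOT

A 7-joint arm with a two-finger parallel gripper is mounted at the origin on the work surface. World frame = base frame: x ahead of the robot, y to its left, z up, the work surface at z = 0. Lengths are in m, angles in rad, forces in N, time in s.
With the tool pointing down it reaches from about 0.35 to 0.9 m from the base axis. Payload 8.1 kg.
Tool frame: the origin (TCP) lies between the finger pads; the fingertips stand 22 mm ahead of it and the grasp point (between the pads) lies 3 mm ahead of it; z points along the fingers, x is the direction in which the jaws open and shut, and the axes are right-handed (so a half turn about z gives the same grasp; the last joint's range is limited). The gripper opens to 92 mm and grips with 3 to 60 N. Pads are 19 mm wide; open, the fingers measure 130 mm over their backs; the gripper's body (75 mm by 190 mm) begins 47 mm behind the grasp point.
Start: joints at [1.058, 0.434, 0.025, 1.573, -0.012, 1.134, -0.075], TCP at [0.249, -0.573, 0.249] pointing down, gripper open.
Joint ranges: [-2.62, 2.62], [-0.44, 2.09], [-1.27, 1.32], [0.08, 2.57], [-1.32, 4.46], [0.12, 2], [-2.74, 2.74]. Speed limits (rad/s): [2.22, 2.22, 3.01, 3.01, 3.14, 3.14, 3.14].

INTERFACE

Orientations are given as a rotation vector (axis times angle).
In Python, from cell import arm, vision, order gives the robot as it stands.
- The arm moves only by the tool apply_moves, never from a script. Its argument "commands" is a list of rows, each a list of 6 numbers: the shift along the tool's x, y, z in cm, then the turn, a rotation vector about the tool's x, y, z in rad. A call has 1 to 5 rows; each row shifts and turns the commanded pose from where the row before left it, along the tool's axes as they then stand; what a row does not reach is not made up. A row lasts 1/10 s, in which the tool goes at most 50 mm and 8.59 degrees, less where a joint would pass 70% of its speed; a pose out of reach is approached as far as the arm can. A call with a gripper value outside its range is refused whole. "claw" is the closure, from -1 (fully open) to 1 (shut), so that 0 is half open, set as the call begins (left out, the last holds). The fingers move at their own pace and stop on an object; "newtons" is the grip in N (left out, the last holds). Time passes only in rows, so rows that do not move let the fingers close. It gives the time, the measured TCP pose, the force and the opening at its end, in the units of the state.
- arm.observe(): the state, without advancing time (a new reading comes with each control period).
- vision.get_image(name): name is "side" or "top"; returns (picture, depth): 400x640x3 uint8, red, green, blue; 400x640 float32, m along the optical axis (not along the pixel's ray), 0 where there is no reading.
- vision.get_calibration(name): a dict with "K" (3x3 intrinsics, pixels), "D" ([k1, k2, p1, p2, k3] as OpenCV has them; the pictures are not rectified), "R" (3x3) and "t" (3): a world point X has camera coordinates R X + t. Camera axes: x right, y down, z forward; pixel columns grow to the right and rows downward; lengths in m; the calibration is good to about 2 mm. A picture is of the moment at which its call begins. get_calibration takes no time and is no camera call.
- order.sign_off(): hands the job in, once; it reports no verdict.
The state is a dict: "clock": time; "joints": joint angles; "dq": joint speeds; "joint_efforts": joint torques, N m; "position": TCP position; "ee_rot": TCP orientation; "force": force on the tool from outside, world axes, zero at the start; "ft_torque": the same for the moment, N m; "width": opening from 0.0 (shut) to 1.0 (fully open).
Only numpy, scipy, OpenCV 4.12 (cv2) and the standard library are available. Lean on these libraries where they do the work, as an engineer would, in place of code of your own. Each camera call takes 0.05 s, during which the arm holds its last target.

## Working session

There is one attempt and no reset: what is moved stays moved. The work goes in short steps, Python scripts to look and compute and a tool call to move; the robot and the scene stay as the last step left them, time stands still between calls to the robot, and variables do not carry over. Pictures are saved under pics/ and viewed, and the job is handed in when it is done.

Besides the shell and the picture viewer there is one more tool, called as a command line: name --pt "numbers of a row" for each row, then --argument value for the rest. apply_moves: Moves the arm, as the interface text tells. Its arguments: {"type":"object","properties":{"commands":{"type":"array","items":{"type":"array","items":{"type":"number"}}},"claw":{"type":"number"},"newtons":{"type":"number"}},"required":["commands"]}

```bash
mkdir -p pics; ls; python3 - <<'E'
from cell import arm, vision, order
import cv2, numpy as np
s=arm.observe()
print(s)
for n in ("side","top"):
    im,d=vision.get_image(n)
    cv2.imwrite(f"pics/{n}0.png",im[...,::-1]); np.savez(f"{n}0.npz",im=im,d=d)
    c=vision.get_calibration(n); print(n,c)
E
```

```text
pics
{'clock': 0.0, 'joints': array([ 1.05840638,  0.43524548,  0.0249537 ,  1.5740878 , -0.01158498,
        1.13399014, -0.07508752]), 'dq': array([ 3.27213218e-04,  8.51188437e-04,  1.63867670e-03,  2.11175363e-05,
       -1.53121570e-03,  7.72155156e-04,  4.72360374e-04]), 'joint_efforts': array([-3.44534385e-05, -6.67844796e+01,  9.84750912e-01, -3.14457464e+01,
       -6.04730565e-02,  4.31915629e-02,  1.73208823e-04]), 'position': array([ 0.24877907, -0.57283935,  0.24793434]), 'ee_rot': array([-2.62630950e+00,  1.72262723e+00,  2.20255138e-03]), 'force': array([-0.37860193, -0.16774583, -0.31462992]), 'ft_torque': array([-0.04982459,  0.03778921,  0.00280069]), 'width': 1.0009777583322135}
side {'K': array([[451.94542204,   0.        , 314.44403869],
       [  0.        , 451.94542204, 193.77219471],
       [  0.        ,   0.        ,   1.        ]]), 'D': array([-0.00696078,  0.        ,  0.        ,  0.        ,  0.        ]), 'R': array([[-0.91984477, -0.39224796,  0.00520959],
       [-0.29660442,  0.68674098, -0.66363593],
       [ 0.25673221, -0.61198722, -0.74803758]]), 't': array([0.44764692, 0.17176526, 1.01911286])}
top {'K': array([[411.45274922,   0.        , 310.83842782],
       [  0.        , 411.45274922, 199.9457447 ],
       [  0.        ,   0.        ,   1.        ]]), 'D': array([-0.06373763,  0.        ,  0.        ,  0.        ,  0.        ]), 'R': array([[-0.02345196, -0.99967966,  0.00951718],
       [-0.99238611,  0.02212736, -0.12116184],
       [ 0.12091244, -0.0122862 , -0.99258714]]), 't': array([0.01573664, 0.49911725, 1.2081129 ])}
```

View pics/side0.png

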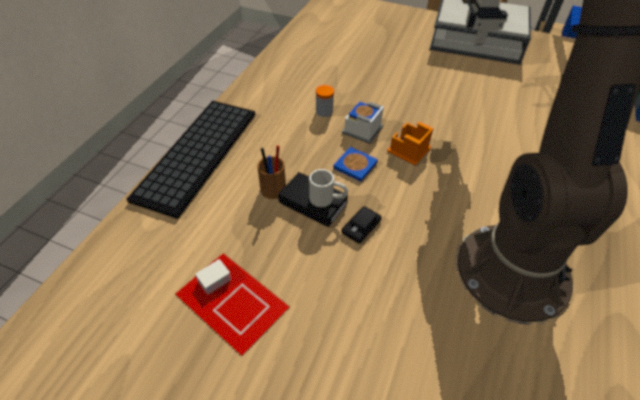

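View pics/top0.png

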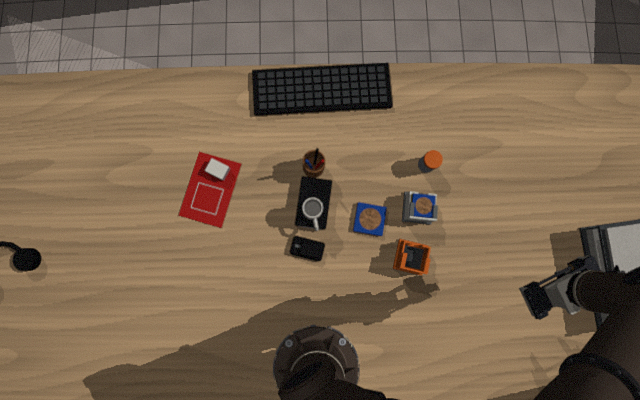

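Candidates for the blue coaster in the top view are the one in the white dispenser (424,206) and a larger loose one on the desk (370,218). The dispenser look-alike is the orange one at (412,257). I choose the smaller coaster, in the white dispenser at (424,206), and check it in a close crop.

```bash
cat > h.py <<'E'
import numpy as np, cv2
from cell import arm, vision, order
def cal(n):
    c=vision.get_calibration(n); return c["K"],c["D"],c["R"],c["t"]
def onz(n,uv,z):
    K,D,R,t=cal(n)
    uv=np.asarray(uv,float).reshape(-1,1,2)
    p=cv2.undistortPoints(uv,K,D).reshape(-1,2)
    r=np.c_[p,np.ones(len(p))]@R   # world dirs
    c=-R.T@t
    s=(z-c[2])/r[:,2]
    return c+r*s[:,None]
def cloud(n,d):
    K,D,R,t=cal(n)
    v,u=np.mgrid[0:d.shape[0],0:d.shape[1]]
    p=cv2.undistortPoints(np.c_[u.ravel(),v.ravel()].astype(float).reshape(-1,1,2),K,D).reshape(-1,2)
    X=np.c_[p,np.ones(len(p))]*d.reshape(-1,1)
    W=(X-t)@R
    W[d.ravel()==0]=np.nan
    return W.reshape(d.shape+(3,))
def proj(n,X):
    K,D,R,t=cal(n)
    return cv2.projectPoints(np.asarray(X,float).reshape(-1,1,3),cv2.Rodrigues(R)[0],t,K,D)[0].reshape(-1,2)
E
python3 - <<'E'
from h import *
a=np.load("top0.npz"); im=a["im"];
c1=cv2.resize(im[145:275,170:450],None,fx=2.85,fy=2.85,interpolation=cv2.INTER_CUBIC)
cv2.imwrite("pics/c1.png",c1[...,::-1])
c2=cv2.resize(im[180:240,345:445],None,fx=8,fy=8,interpolation=cv2.INTER_CUBIC)
cv2.imwrite("pics/c2.png",c2[...,::-1])
b=np.load("side0.npz")["im"]
cv2.imwrite("pics/c3.png",cv2.resize(b[80:180,300:440],None,fx=5.5,fy=5.5,interpolation=cv2.INTER_CUBIC)[...,::-1])
W=cloud("top",a["d"]); 
for nm,(u,v) in dict(coaster=(424,206),loose=(370,218),mugin=(311,208),drive=(318,185),mouse=(307,248),tin=(432,160),mat=(205,215),pin=(217,169),orange=(412,257),desk=(350,300),pot=(314,163)).items(): print(nm,W[v,u].round(4))
E
```

```text
coaster [ 0.4695 -0.327   0.0673]
loose [ 0.4416 -0.1737  0.0192]
mugin [0.4738 0.0045 0.0418]
drive [ 0.5433 -0.0182  0.037 ]
mouse [0.3559 0.0191 0.0331]
tin [ 0.6047 -0.3562  0.0768]
mat [0.4633 0.3297 0.0035]
pin [0.6004 0.2874 0.0309]
orange [ 0.321  -0.2964  0.0179]
desk [ 0.1971 -0.1068  0.0006]
pot [ 0.6143 -0.0082  0.0215]
```

View pics/c1.png

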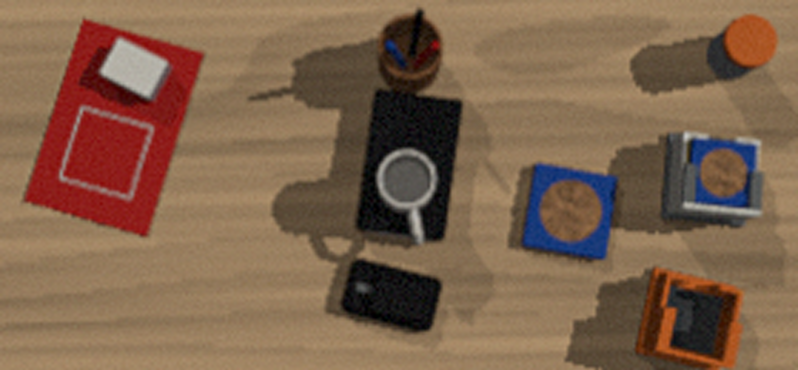

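View pics/c2.png

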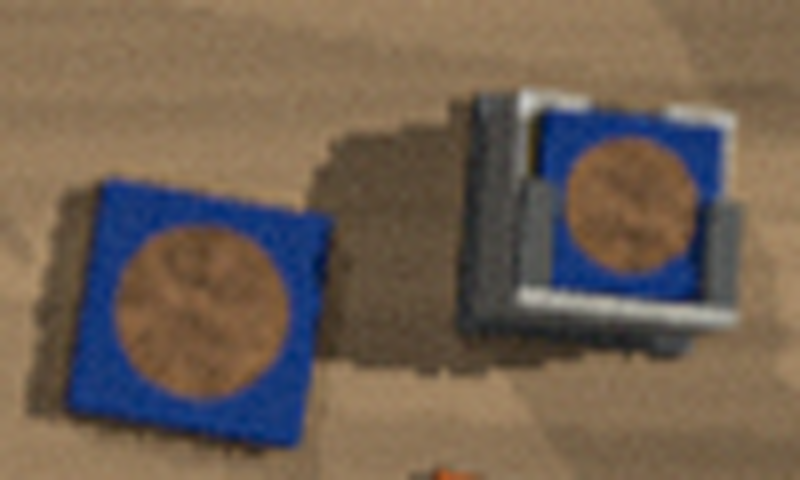

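View pics/c3.png

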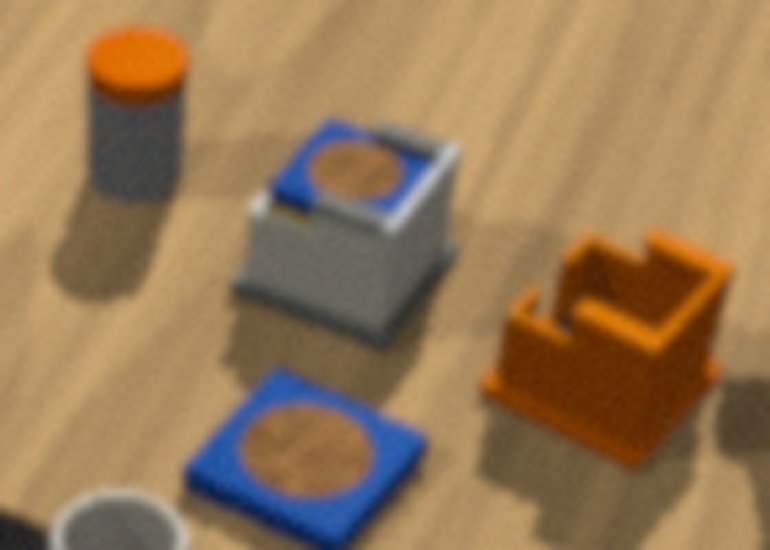

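```bash
cat > m1.py <<'E'
from h import *
def c2px(p): return np.array(p)/8+np.array([345,180])-0.5+0.5/8
def ang(a,b): d=b-a; return np.degrees(np.arctan2(d[1],d[0]))
# cork centroids
for n,roi in (("top",(385,185,445,240)),("side",(330,95,390,150)),):
    im=np.load(n+"0.npz")["im"]; x0,y0,x1,y1=roi
    hsv=cv2.cvtColor(im[y0:y1,x0:x1],cv2.COLOR_RGB2HSV)
    blue=((hsv[...,0]>100)&(hsv[...,0]<130)&(hsv[...,1]>120)&(hsv[...,2]>50)).astype(np.uint8)
    blue=cv2.morphologyEx(blue,cv2.MORPH_OPEN,np.ones((2,2)))
    cs,_=cv2.findContours(blue,cv2.RETR_EXTERNAL,cv2.CHAIN_APPROX_NONE)
    k=max(cs,key=cv2.contourArea); hull=cv2.convexHull(k)
    m=np.zeros_like(blue); cv2.drawContours(m,[hull],-1,1,-1)
    m=cv2.erode(m,np.ones((3,3)))
    cork=(m>0)&(hsv[...,0]<25)
    nl,lab,st,ce=cv2.connectedComponentsWithStats(cork.astype(np.uint8)); i=1+np.argmax(st[1:,4])
    c=ce[i]+[x0,y0]
    print(n,"cork",c,st[i,4],"world",onz(n,[c],0.071)[0].round(4))
# edges from crop
P=[(518,297),(738,318),(740,112),(520,92)]
w=onz("top",[c2px(p) for p in P],0.076); print(w.round(4))
print("back wall yaw",ang(w[1],w[0])-90)
Q=[(545,112),(722,130)]  # blue front edge
w=onz("top",[c2px(p) for p in Q],0.071); print(w.round(4),ang(w[1],w[0])-90)
E
python3 m1.py
```

```text
top cork [423.62686567 200.59701493] 67 world [ 0.4851 -0.3257  0.071 ]Traceback (most recent call last):
  File "m1.py", line 15, in <module>
    nl,lab,st,ce=cv2.connectedComponentsWithStats(cork.astype(np.uint8)); i=1+np.argmax(st[1:,4])
                                                                              ~~~~~~~~~^^^^^^^^^^
    return _wrapfunc(a, 'argmax', axis=axis, out=out, **kwds)
    return bound(*args, **kwds)
ValueError: attempt to get argmax of an empty sequence
```

```bash
cat > m2.py <<'E'
from h import *
def px(p,o,s): return np.array(p,float)/s+np.array(o)-0.5+0.5/s
T=lambda p:px(p,(345,180),8); S=lambda p:px(p,(300,80),5.5); C=lambda p:px(p,(170,145),2.85)
def ang(a,b): d=b-a; return np.degrees(np.arctan2(d[1],d[0]))
print("cork top",onz("top",[T((632,205))],.071).round(4),"side",onz("side",[S((356,170))],.071).round(4))
P=[(518,297),(738,318),(740,112),(520,92)]
w=onz("top",[T(p) for p in P],0.076); print("dispenser corners back76",w[:2].round(4), "yaw",ang(w[1],w[0])-90)
w=onz("top",[T(p) for p in P],0.056); print("front56",w[2:].round(4), "yaw",ang(w[2],w[3])-90)
w=onz("top",[T(p) for p in [(540,112),(722,130)]],0.071); print("blue front",w.round(4),ang(w[1],w[0])-90,np.linalg.norm(w[1]-w[0]))
w=onz("side",[S(p) for p in [(387,222),(455,148)]],0.076); print("side back76",w.round(4),ang(w[1],w[0])-90, np.linalg.norm(w[1]-w[0]))
w=onz("side",[S(p) for p in [(250,203)]],0.056); print("side front56",w.round(4))
E
python3 m2.py
```

```text
cork top [[ 0.4716 -0.3247  0.071 ]] side [[ 0.4706 -0.323   0.071 ]]
dispenser corners back76 [[ 0.4385 -0.2796  0.076 ]
 [ 0.4289 -0.36    0.076 ]] yaw -6.804938559090218
front56 [[ 0.507  -0.3718  0.056 ]
 [ 0.5163 -0.2894  0.056 ]] yaw -6.426324877588897
blue front [[ 0.5066 -0.2926  0.071 ]
 [ 0.4985 -0.3598  0.071 ]] -6.892592189246983 0.0677379372694507
side back76 [[ 0.4411 -0.2833  0.076 ]
 [ 0.4277 -0.3546  0.076 ]] -10.61016244277937 0.07250996546554055
side front56 [[ 0.5173 -0.2938  0.056 ]]
```

```bash
cat > ov.py <<'E'
from h import *
import sys
def T(x,y,deg,pts):
    a=np.radians(deg);R=np.array([[np.cos(a),-np.sin(a)],[np.sin(a),np.cos(a)]])
    pts=np.array(pts,float); o=pts.copy(); o[:,:2]=pts[:,:2]@R.T+[x,y]; return o
def draw(n,im,roi,s,polys,out):
    x0,y0,x1,y1=roi
    c=cv2.resize(im[y0:y1,x0:x1],None,fx=s,fy=s,interpolation=cv2.INTER_CUBIC)[...,::-1].copy()
    for P,col in polys:
        q=(proj(n,P)-[x0,y0]+.5)*s-.5
        cv2.polylines(c,[np.round(q).astype(int)],True,col,1)
    cv2.imwrite(out,c)
def rect(hx,hy,z): return [(hx,hy,z),(-hx,hy,z),(-hx,-hy,z),(hx,-hy,z)]
def circ(r,z): return [(r*np.cos(t),r*np.sin(t),z) for t in np.linspace(0,2*np.pi,40)]
E
cat > o1.py <<'E'
from ov import *
x,y,a=map(float,sys.argv[1:4])
L=[(rect(.034,.034,.071),(0,255,255)),([(-.038,.0405,.076),(.005,.0405,.076),(.005,.0285,.076),(-.03,.0285,.076),(-.03,-.0285,.076),(.005,-.0285,.076),(.005,-.0405,.076),(-.038,-.0405,.076)],(0,255,0)),([(.005,.0405,.056),(.038,.0405,.056),(.038,-.0405,.056),(.005,-.0405,.056)],(0,0,255)),(rect(.047,.046,0),(255,0,255))]
L=[(T(x,y,a,p),c) for p,c in L]
for n,roi,s in (("top",(390,180,450,235),10),("side",(330,90,395,150),9)):
    draw(n,np.load(n+"0.npz")["im"],roi,s,L,f"pics/o1{n}{sys.argv[4]}.png")
i1=cv2.imread(f"pics/o1top{sys.argv[4]}.png");
E
python3 o1.py .471 -.324 -7 a
```

```text
(no output)
```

View pics/o1topa.png

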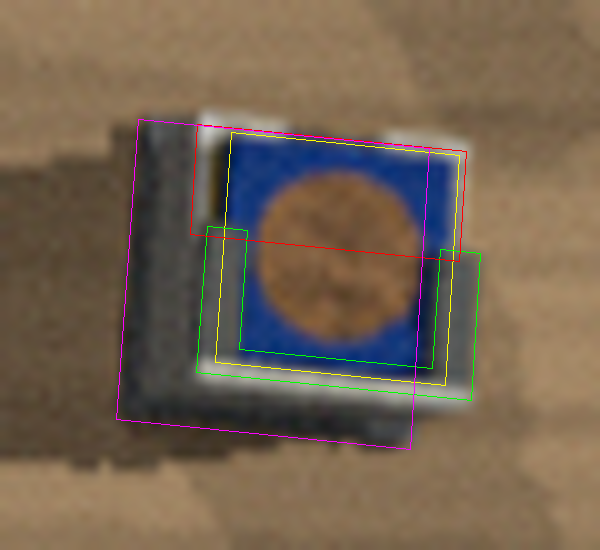

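View pics/o1sidea.png

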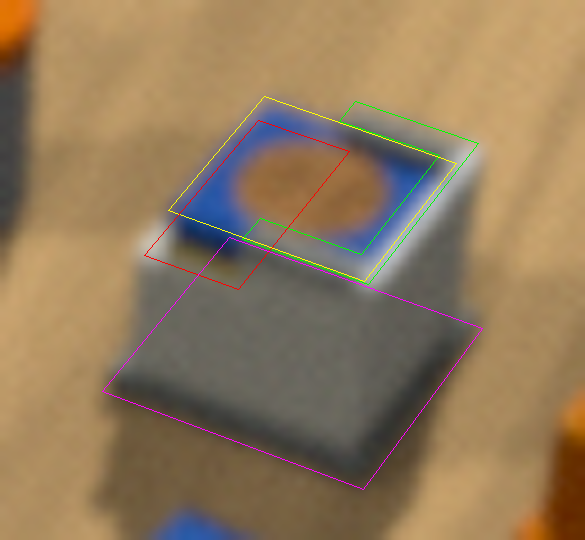

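```bash
python3 - <<'E'
from h import *
for n,rois in (("top",dict(cork=(418,200,430,212),tin=(428,156,437,163),loose=(363,211,377,225),drive=(305,182,325,192),mat=(212,190,225,215))),("side",dict(cork=(357,106,371,116),tin=(320,89,331,95),loose=(347,156,363,170)))):
    W=cloud(n,np.load(n+"0.npz")["d"])
    for k,(a,b,c,d) in rois.items():
        z=W[b:d,a:c].reshape(-1,3); print(n,k,np.nanmedian(z,0).round(4),np.nanstd(z[:,2]).round(4))
E
```

```text
top cork [ 0.4716 -0.3244  0.0703] 0.0019
top tin [ 0.6075 -0.3559  0.0783] 0.0025
top loose [ 0.4434 -0.1729  0.0156] 0.0023
top drive [ 0.5392 -0.0076  0.0372] 0.0025
top mat [0.5026 0.2899 0.0026] 0.0024
side cork [ 0.4724 -0.3221  0.0711] 0.0019
side tin [ 0.603  -0.3502  0.08  ] 0.0016
side loose [ 0.4408 -0.1674  0.0162] 0.0017
```

```bash
cat > plan.py <<'E'
# usage: plan.py x y z yawdeg(of tool x) nrows
from h import *
import sys
from scipy.spatial.transform import Rotation as Ro
def tgt(yaw):
    a=np.radians(yaw); X=np.array([np.cos(a),np.sin(a),0]); Z=np.array([0,0,-1.]); return Ro.from_matrix(np.c_[X,np.cross(Z,X),Z])
if __name__=="__main__":
    x,y,z,yaw=map(float,sys.argv[1:5]); n=int(sys.argv[5])
    s=arm.observe(); p=s["position"]; R=Ro.from_rotvec(s["ee_rot"])
    Xc=R.as_matrix()[:,0]; print("clock",round(float(s["clock"]),2),"pos",p.round(4),"yaw",np.degrees(np.arctan2(Xc[1],Xc[0])).round(2),"tilt",np.degrees(np.arccos(-R.as_matrix()[2,2])).round(2),"force",s["force"].round(2),"w",round(float(s["width"]),3))
    d=np.array([x,y,z])-p; rv=(R.inv()*tgt(yaw)).as_rotvec()
    print("remaining mm",(d*1000).round(1),"rot",rv.round(4))
    for i in range(n):
        t=R.inv().apply(d/n)*100
        print("[%s]"%", ".join("%.2f"%v if k<3 else "%.3f"%v for k,v in enumerate([*t,*(rv/n)])),end=", ")
        R=R*Ro.from_rotvec(rv/n)
    print()
E
cat > m3.py <<'E'
from h import *
C=lambda p:np.array(p,float)/2.85+np.array([170,145])-0.5+0.5/2.85
def ang(d): return np.degrees(np.arctan2(d[1],d[0])).round(2)
q=onz("top",[C(p) for p in [(79,107),(153,124),(134,199),(60,181)]],.003)
print("square",q.round(4),q.mean(0).round(4)); print([np.linalg.norm(q[i]-q[(i+1)%4]).round(4) for i in range(4)],ang(q[0]-q[3]),ang(q[1]-q[2]),ang(q[0]-q[1])-90,ang(q[3]-q[2])-90)
m=onz("top",[C((407,178))],.110)[0]; h=onz("top",[C((421,240))],.100)[0]; print("mug",m.round(4),"handle",h.round(4),ang(h-m),np.linalg.norm((h-m)[:2]))
E
python3 m3.py; python3 plan.py .4894 -.3262 .2 -97 5
python3 - <<'E'
import numpy as np,cv2
im=np.load("top0.npz")["im"]
for n,(a,b,c,d),s in (("sq",(172,148,247,233),7),("mug",(285,140,345,265),4.5)):
    cv2.imwrite(f"pics/z{n}.png",cv2.resize(im[b:d,a:c],None,fx=s,fy=s,interpolation=cv2.INTER_CUBIC)[...,::-1])
b=np.load("side0.npz")["im"]
cv2.imwrite("pics/zms.png",cv2.resize(b[140:250,240:390],None,fx=5,fy=5,interpolation=cv2.INTER_CUBIC)[...,::-1])
E
```

```text
square [[0.5659 0.3543 0.003 ]
 [0.5453 0.2734 0.003 ]
 [0.4641 0.2937 0.003 ]
 [0.4854 0.3741 0.003 ]] [0.5152 0.3239 0.003 ]
[np.float64(0.0835), np.float64(0.0837), np.float64(0.0832), np.float64(0.0829)] -13.84 -14.07 -14.25 -14.790000000000006
mug [0.4692 0.0012 0.11  ] handle [ 0.4084 -0.0114  0.1   ] -168.37 0.062122723204372114
clock 0.1 pos [ 0.2488 -0.5729  0.248 ] yaw -66.53 tilt 0.08 force [-0.53 -0.34  0.12] w 1.0
remaining mm [240.6 246.7 -48. ] rot [5.000e-04 1.300e-03 5.319e-01]
[-2.61, -6.38, 0.96, 0.000, 0.000, 0.106], [-3.27, -6.07, 0.96, 0.000, 0.000, 0.106], [-3.90, -5.68, 0.96, 0.000, 0.000, 0.106], [-4.48, -5.24, 0.96, 0.000, 0.000, 0.106], [-5.01, -4.73, 0.96, 0.000, 0.000, 0.106],
```

View pics/zsq.png

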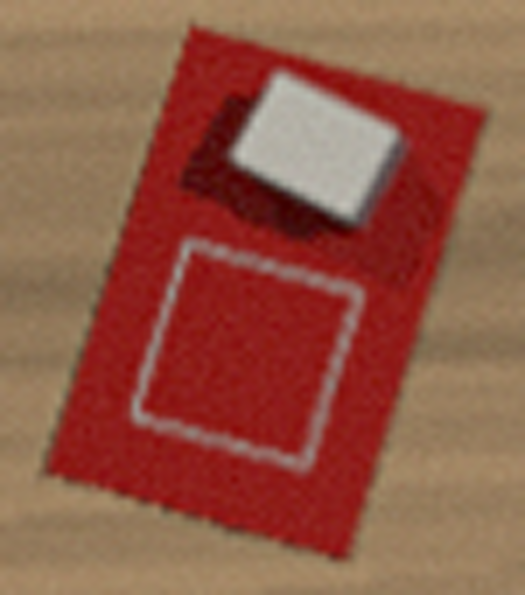

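View pics/zmug.png

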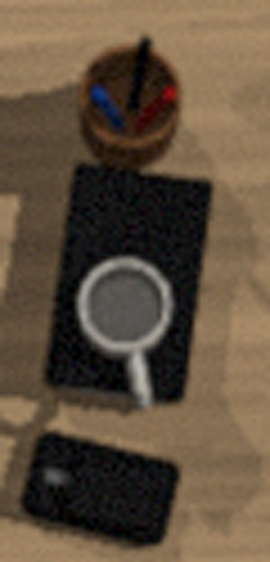

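View pics/zms.png

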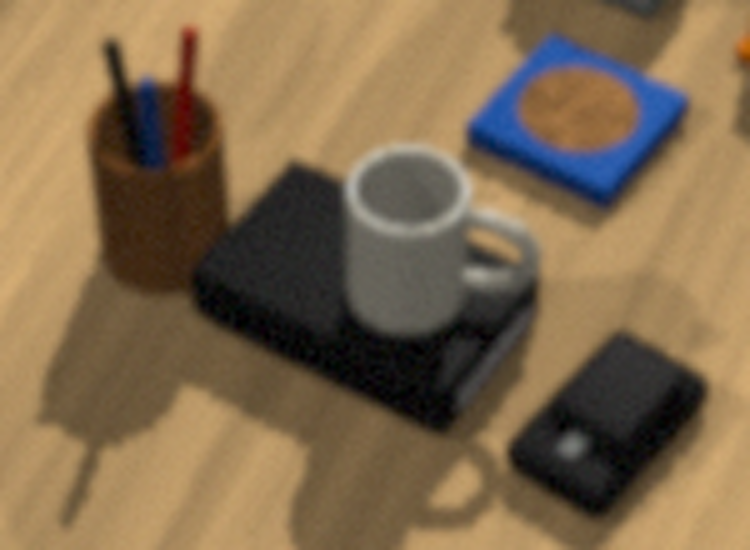

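The crops show the square's corners at about (198.4,182), (222,189.4), (216,215) and (191,208) in full-image pixels, with centre about (207,198). They also show the mug rim centre at (312.5,207) with its handle towards the robot, the pen pot with leaning pens at (314,163), and the small blue coaster confirmed inside the white dispenser. I now move above the grip.

apply_moves --pt "-2.61 -6.38 0.96 0 0 0.106" --pt "-3.27 -6.07 0.96 0 0 0.106" --pt "-3.9 -5.68 0.96 0 0 0.106" --pt "-4.48 -5.24 0.96 0 0 0.106" --pt "-5.01 -4.73 0.96 0 0 0.106" --claw -1

```text
clock: 0.6
position: [0.4226, -0.3942, 0.2138]
ee_rot: [2.078, -2.356, -0.001]
force: [0.7, -1.3, 1.0]
width: 0.998
```

```bash
python3 plan.py .4894 -.3262 .2 -97 3; python3 - <<'E'
from h import *
print("square side", onz("side",[(242,308)],.003), "pred px", proj("side",[[.515,.324,.003],[.469,.001,.110],[.469,.001,.038]]))
E
```

```text
clock 0.6 pos [ 0.4226 -0.3942  0.2138] yaw -97.16 tilt 0.03 force [ 0.68 -1.32  1.04] w 0.998
remaining mm [ 66.8  68.  -13.8] rot [ 0.0004  0.0002 -0.0027]
[-2.53, -1.93, 0.46, 0.000, 0.000, -0.001], [-2.52, -1.93, 0.46, 0.000, 0.000, -0.001], [-2.52, -1.93, 0.46, 0.000, 0.000, -0.001], 
square side [[0.51390943 0.32464282 0.003     ]] pred px [[241.6944111  307.55596076]
 [321.46744313 176.81074039]
 [320.97421642 197.07946346]]
```

apply_moves --pt "-2.53 -1.93 0.46 0 0 0" --pt "-2.52 -1.93 0.46 0 0 0" --pt "-2.52 -1.93 0.46 0 0 0" --pt "0 0 0 0 0 0" --pt "0 0 0 0 0 0"

```text
clock: 1.1
position: [0.4885, -0.3269, 0.1999]
ee_rot: [2.086, -2.349, -0.002]
force: [-0.7, 0.5, 0.1]
width: 1.002
```

```bash
python3 plan.py .4894 -.3262 .12 -97 3
```

```text
clock 1.1 pos [ 0.4885 -0.3269  0.1999] yaw -96.78 tilt 0.06 force [-0.65  0.5   0.12] w 1.002
remaining mm [  0.9   0.7 -79.9] rot [0.001  0.0003 0.0038]
[-0.03, -0.03, 2.66, 0.000, 0.000, 0.001], [-0.03, -0.03, 2.66, 0.000, 0.000, 0.001], [-0.03, -0.03, 2.66, 0.000, 0.000, 0.001],
```

apply_moves --pt "-0.03 -0.03 2.66 0 0 0.001" --pt "-0.03 -0.03 2.66 0 0 0.001" --pt "-0.03 -0.03 2.66 0 0 0.001" --pt "0 0 0 0 0 0" --pt "0 0 0 0 0 0"

```text
clock: 1.6
position: [0.4885, -0.3278, 0.121]
ee_rot: [2.078, -2.355, -0.001]
force: [-0.2, -0.5, 0.3]
width: 1.0
```

```bash
python3 plan.py .4894 -.3262 .083 -97 3; python3 - <<'E'
from h import *
for n in ("top","side"):
    im,d=vision.get_image(n); np.savez(n+"1.npz",im=im,d=d)
    a,b,c,d_=(380,160,460,235) if n=="top" else (320,70,410,145)
    cv2.imwrite(f"pics/g1{n}.png",cv2.resize(im[b:d_,a:c],None,fx=7.5,fy=7.5,interpolation=cv2.INTER_CUBIC)[...,::-1])
E
```

```text
clock 1.6 pos [ 0.4885 -0.3278  0.121 ] yaw -97.15 tilt 0.06 force [-0.19 -0.45  0.32] w 1.0
remaining mm [  0.9   1.6 -38. ] rot [ 0.0009 -0.0002 -0.0027]
[-0.06, -0.03, 1.27, 0.000, -0.000, -0.001], [-0.06, -0.02, 1.27, 0.000, -0.000, -0.001], [-0.06, -0.02, 1.27, 0.000, -0.000, -0.001],
```

View pics/g1top.png

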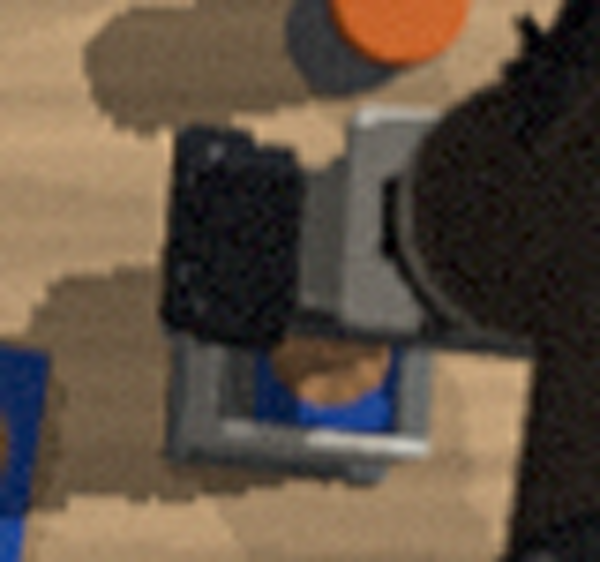

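View pics/g1side.png

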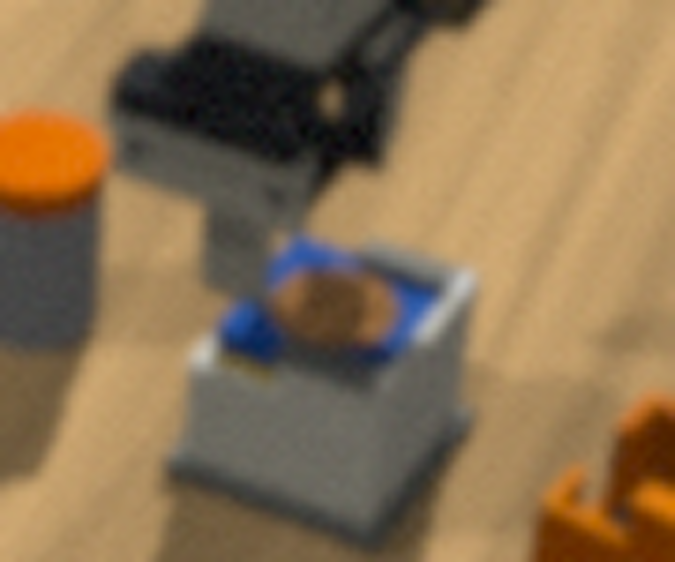

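apply_moves --pt "-0.06 -0.03 1.27 0 0 0" --pt "-0.06 -0.03 1.27 0 0 0" --pt "-0.06 -0.03 1.27 0 0 0" --pt "0 0 0 0 0 0" --pt "0 0 0 0 0 0"

```text
clock: 2.2
position: [0.4901, -0.325, 0.0819]
ee_rot: [2.08, -2.354, -0.002]
force: [1.0, -0.5, 0.2]
width: 1.0
```

```bash
python3 plan.py .4894 -.3262 .0825 -97 1
```

```text
clock 2.2 pos [ 0.4901 -0.325   0.0819] yaw -97.06 tilt 0.08 force [ 1.01 -0.48  0.2 ] w 1.0
remaining mm [-0.7 -1.2  0.6] rot [ 0.0012  0.0004 -0.001 ]
[0.13, 0.05, -0.06, 0.001, 0.000, -0.001],
```

apply_moves --pt "0.1 0 -0.05 0 0 0" --pt "0 0 0 0 0 0" --pt "0 0 0 0 0 0" --pt "0 0 0 0 0 0" --pt "0 0 0 0 0 0" --claw 1 --newtons 20

```text
clock: 2.7
position: [0.4905, -0.3265, 0.0834]
ee_rot: [-2.08, 2.354, -0.002]
force: [0.6, -1.2, 1.8]
width: 0.74
```

```bash
python3 plan.py .4894 -.3262 .0825 -97 1
```

```text
clock 2.7 pos [ 0.4905 -0.3265  0.0834] yaw -97.07 tilt 0.06 force [ 0.59 -1.15  1.84] w 0.74
remaining mm [-1.1  0.3 -0.9] rot [-0.0008 -0.0006 -0.0012]
[-0.02, 0.11, 0.09, -0.001, -0.001, -0.001],
```

apply_moves --pt "0 -1.1 0 0 0 0" --pt "0 -1.1 0 0 0 0" --pt "0 -1.1 0 0 0 0" --pt "0 -1.1 0 0 0 0" --pt "0 -1.1 0 0 0 0"

```text
clock: 3.2
position: [0.546, -0.3328, 0.0829]
ee_rot: [-2.081, 2.354, 0.0]
force: [-0.9, 0.8, 2.4]
width: 0.738
```

```bash
python3 plan.py .545 -.333 .0825 -97 1; python3 - <<'E'
from h import *
for n in ("top","side"):
    im,d=vision.get_image(n); np.savez(n+"2.npz",im=im,d=d)
    a,b,c,d_=(380,140,460,235) if n=="top" else (310,70,400,145)
    cv2.imwrite(f"pics/g2{n}.png",cv2.resize(im[b:d_,a:c],None,fx=6,fy=6,interpolation=cv2.INTER_CUBIC)[...,::-1])
E
```

```text
clock 3.2 pos [ 0.546  -0.3328  0.0829] yaw -97.04 tilt 0.01 force [-0.86  0.81  2.45] w 0.738
remaining mm [-1.  -0.2 -0.4] rot [ 0.0001  0.0002 -0.0007]
[0.03, 0.10, 0.04, 0.000, 0.000, -0.001],
```

View pics/g2top.png

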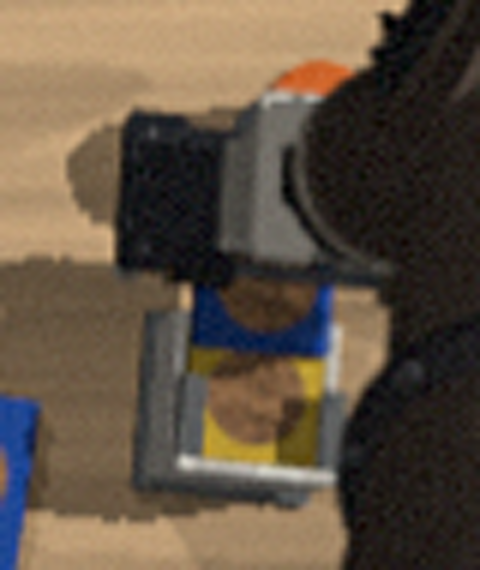

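View pics/g2side.png

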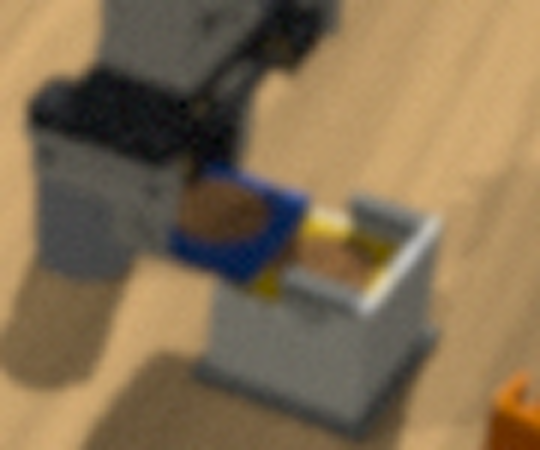

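The blue coaster is drawn about 55 mm with the yellow one still seated behind it. Now I lift straight up.

apply_moves --pt "0 0 -0.5 0 0 0" --pt "0 0 -1 0 0 0" --pt "0 0 -2 0 0 0" --pt "0 0 -3 0 0 0" --pt "0 0 -4 0 0 0"

```text
clock: 3.8
position: [0.5432, -0.3325, 0.1883]
ee_rot: [2.079, -2.354, -0.005]
force: [0.9, -0.5, 0.2]
width: 0.735
```

```bash
python3 plan.py .53 -.30 .25 -97 3; python3 - <<'E'
from h import *
for n in ("top","side"):
    im,d=vision.get_image(n); np.savez(n+"3.npz",im=im,d=d)
    a,b,c,d_=(380,140,460,235) if n=="top" else (310,40,400,145)
    cv2.imwrite(f"pics/g3{n}.png",cv2.resize(im[b:d_,a:c],None,fx=5,fy=5,interpolation=cv2.INTER_CUBIC)[...,::-1])
E
```

```text
clock 3.8 pos [ 0.5432 -0.3325  0.1883] yaw -97.09 tilt 0.19 force [ 0.85 -0.5   0.23] w 0.735
remaining mm [-13.2  32.5  61.7] rot [ 0.0031  0.0011 -0.0016]
[-1.02, 0.58, -2.05, 0.001, 0.000, -0.001], [-1.02, 0.57, -2.05, 0.001, 0.000, -0.001], [-1.02, 0.57, -2.05, 0.001, 0.000, -0.001],
```

View pics/g3top.png

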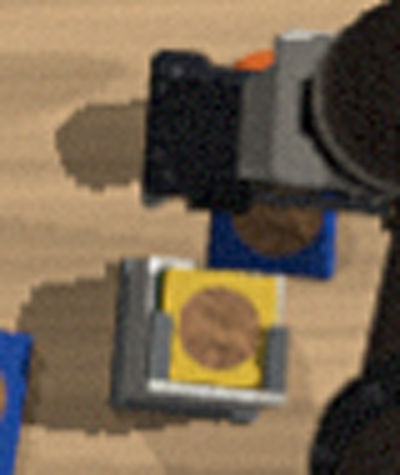

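View pics/g3side.png

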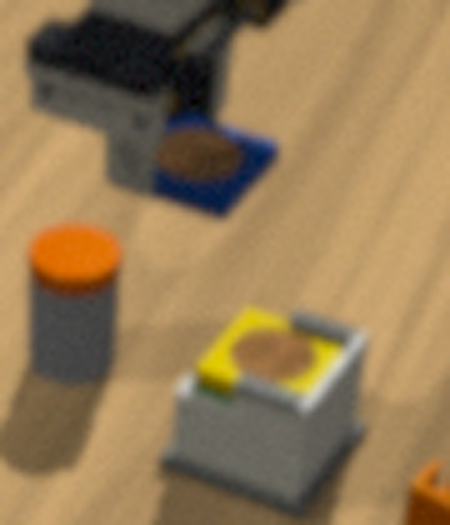

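The yellow coaster has risen and the blue one hangs level in the grip. Now the transit to the mat.

```bash
python3 plan.py .533 .3195 .20 -104.2 17
```

```text
clock 3.9 pos [ 0.5469 -0.3346  0.1945] yaw -97.11 tilt 0.53 force [ 0.16 -1.02  0.56] w 0.738
remaining mm [-13.9 654.1   5.5] rot [-0.0089 -0.0027  0.1238]
[-3.81, 0.56, -0.05, -0.001, -0.000, 0.007], [-3.80, 0.58, -0.05, -0.001, -0.000, 0.007], [-3.80, 0.61, -0.05, -0.001, -0.000, 0.007], [-3.79, 0.64, -0.05, -0.001, -0.000, 0.007], [-3.79, 0.67, -0.05, -0.001, -0.000, 0.007], [-3.79, 0.70, -0.04, -0.001, -0.000, 0.007], [-3.78, 0.72, -0.04, -0.001, -0.000, 0.007], [-3.77, 0.75, -0.04, -0.001, -0.000, 0.007], [-3.77, 0.78, -0.04, -0.001, -0.000, 0.007], [-3.76, 0.81, -0.04, -0.001, -0.000, 0.007], [-3.76, 0.83, -0.04, -0.001, -0.000, 0.007], [-3.75, 0.86, -0.04, -0.001, -0.000, 0.007], [-3.74, 0.89, -0.04, -0.001, -0.000, 0.007], [-3.74, 0.91, -0.04, -0.001, -0.000, 0.007], [-3.73, 0.94, -0.04, -0.001, -0.000, 0.007], [-3.72, 0.97, -0.03, -0.001, -0.000, 0.007], [-3.72, 1.00, -0.03, -0.001, -0.000, 0.007],
```

apply_moves --pt "-2 0.3 -0.8 0 0 0.007" --pt "-3.8 0.6 -0.8 0 0 0.007" --pt "-3.8 0.6 -0.8 0 0 0.007" --pt "-3.8 0.64 -0.8 0 0 0.007" --pt "-3.8 0.67 -0.8 0 0 0.007"

```text
clock: 4.4
position: [0.5399, -0.1574, 0.2286]
ee_rot: [2.038, -2.391, -0.0]
force: [0.9, 0.3, 0.2]
width: 0.731
```

apply_moves --pt "-4.2 0.7 0 0 0 0.007" --pt "-4.2 0.75 0 0 0 0.007" --pt "-4.2 0.8 0 0 0 0.007" --pt "-4.2 0.85 0 0 0 0.007" --pt "-4.2 0.87 0 0 0 0.007"

```text
clock: 4.9
position: [0.5369, 0.0563, 0.2284]
ee_rot: [-1.996, 2.426, -0.0]
force: [1.2, -0.8, -1.4]
width: 0.739
```

```bash
python3 plan.py .533 .3195 .20 -104.2 8
```

```text
clock 4.9 pos [0.5369 0.0563 0.2284] yaw -101.12 tilt 0.02 force [ 1.18 -0.76 -1.44] w 0.739
remaining mm [ -3.9 263.2 -28.4] rot [-0.0002 -0.0002  0.0537]
[-3.22, 0.68, 0.35, -0.000, -0.000, 0.007], [-3.21, 0.70, 0.35, -0.000, -0.000, 0.007], [-3.21, 0.73, 0.35, -0.000, -0.000, 0.007], [-3.20, 0.75, 0.35, -0.000, -0.000, 0.007], [-3.20, 0.77, 0.35, -0.000, -0.000, 0.007], [-3.19, 0.79, 0.35, -0.000, -0.000, 0.007], [-3.19, 0.81, 0.35, -0.000, -0.000, 0.007], [-3.18, 0.83, 0.35, -0.000, -0.000, 0.007],
```

apply_moves --pt "-4 0.85 0 0 0 0.007" --pt "-4 0.88 0 0 0 0.007" --pt "-4 0.9 0 0 0 0.007" --pt "-4 0.93 0 0 0 0.007" --pt "-4 0.95 0 0 0 0.007"

```text
clock: 5.4
position: [0.5341, 0.261, 0.2283]
ee_rot: [1.953, -2.461, 0.001]
force: [1.7, -0.3, -1.4]
width: 0.735
```

```bash
python3 plan.py .533 .3195 .10 -104.2 4
```

```text
clock 5.4 pos [0.5341 0.261  0.2283] yaw -103.13 tilt 0.02 force [ 1.74 -0.31 -1.39] w 0.735
remaining mm [  -1.1   58.5 -128.3] rot [-0.0001 -0.0004  0.0187]
[-1.42, 0.36, 3.21, -0.000, -0.000, 0.005], [-1.42, 0.37, 3.21, -0.000, -0.000, 0.005], [-1.42, 0.37, 3.21, -0.000, -0.000, 0.005], [-1.41, 0.38, 3.21, -0.000, -0.000, 0.005],
```

apply_moves --pt "-2 0.5 2 0 0 0.005" --pt "-1.8 0.45 3.3 0 0 0.005" --pt "-1.5 0.4 3.5 0 0 0.005" --pt "-0.4 0.1 3.5 0 0 0.004" --pt "0 0 0 0 0 0"

```text
clock: 5.9
position: [0.5305, 0.3175, 0.1007]
ee_rot: [1.927, -2.47, -0.001]
force: [-1.2, 0.4, 0.1]
width: 0.738
```

```bash
python3 plan.py .533 .3195 .06 -104.2 3; python3 - <<'E'
from h import *
for n in ("top","side"):
    im,d=vision.get_image(n); np.savez(n+"4.npz",im=im,d=d)
    a,b,c,d_=(160,130,270,240) if n=="top" else (160,220,310,360)
    cv2.imwrite(f"pics/g4{n}.png",cv2.resize(im[b:d_,a:c],None,fx=5,fy=5,interpolation=cv2.INTER_CUBIC)[...,::-1])
E
```

```text
clock 5.9 pos [0.5305 0.3175 0.1007] yaw -104.09 tilt 0.49 force [-1.22  0.36  0.07] w 0.738
remaining mm [  2.5   2.  -40.7] rot [ 0.0058 -0.0063  0.0019]
[-0.09, -0.07, 1.35, 0.002, -0.002, 0.001], [-0.09, -0.07, 1.36, 0.002, -0.002, 0.001], [-0.09, -0.07, 1.36, 0.002, -0.002, 0.001],
```

View pics/g4top.png

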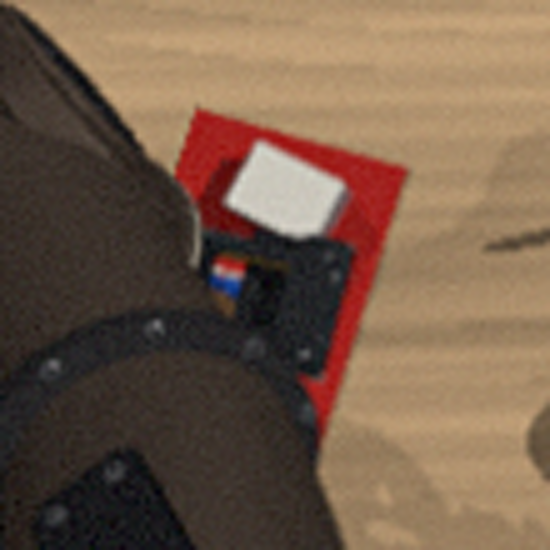

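View pics/g4side.png

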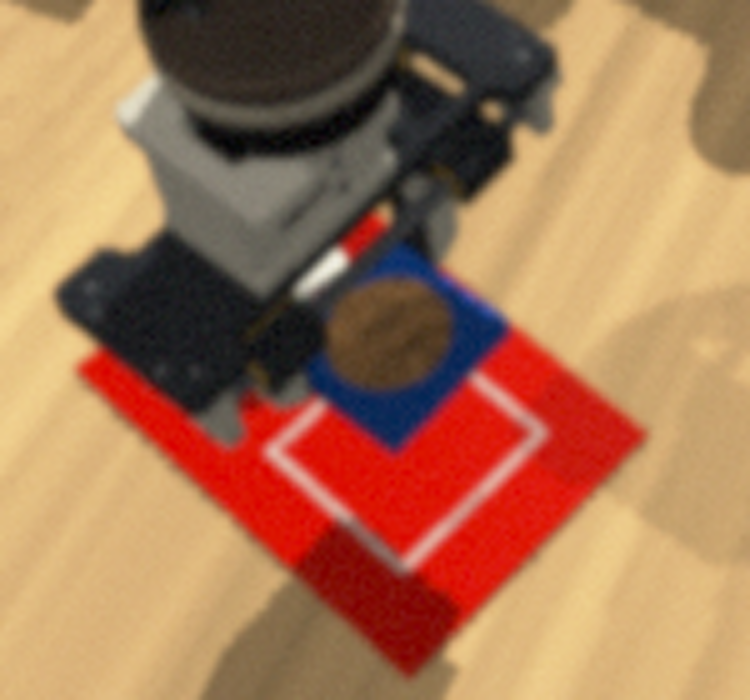

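apply_moves --pt "-0.09 -0.07 1.35 0.002 -0.002 0.001" --pt "-0.09 -0.07 1.35 0.002 -0.002 0.001" --pt "-0.09 -0.07 1.35 0.002 -0.002 0.001" --pt "0 0 0 0 0 0" --pt "0 0 0 0 0 0"

```text
clock: 6.5
position: [0.5364, 0.3207, 0.0642]
ee_rot: [-1.922, 2.476, -0.002]
force: [-0.1, -0.2, 0.6]
width: 0.737
```

```bash
python3 plan.py .533 .3195 .03 -104.2 3; cat > o2.py <<'E'
from ov import *
# coaster overlay side: args x y yaw ztop tag
x,y,a,zt=map(float,sys.argv[1:5])
im,d=vision.get_image("side"); np.savez("side5.npz",im=im,d=d)
L=[(T(x,y,a,rect(.034,.034,zt)),(0,255,255)),(T(.515,.324,-14.2,rect(.04,.04,.003)),(0,255,0))]
draw("side",im,(190,260,300,350),7,L,f"pics/o2{sys.argv[5]}.png")
draw("side",im,(190,260,300,350),7,[],f"pics/o2{sys.argv[5]}n.png")
E
python3 o2.py .515 .324 -14.2 .047 a
```

```text
clock 6.5 pos [0.5364 0.3207 0.0642] yaw -104.34 tilt 0.43 force [-0.13 -0.23  0.59] w 0.737
remaining mm [ -3.4  -1.2 -34.2] rot [-0.0054  0.0053 -0.0025]
[0.07, 0.11, 1.14, -0.002, 0.002, -0.001], [0.07, 0.10, 1.14, -0.002, 0.002, -0.001], [0.07, 0.10, 1.14, -0.002, 0.002, -0.001],
```

View pics/o2a.png

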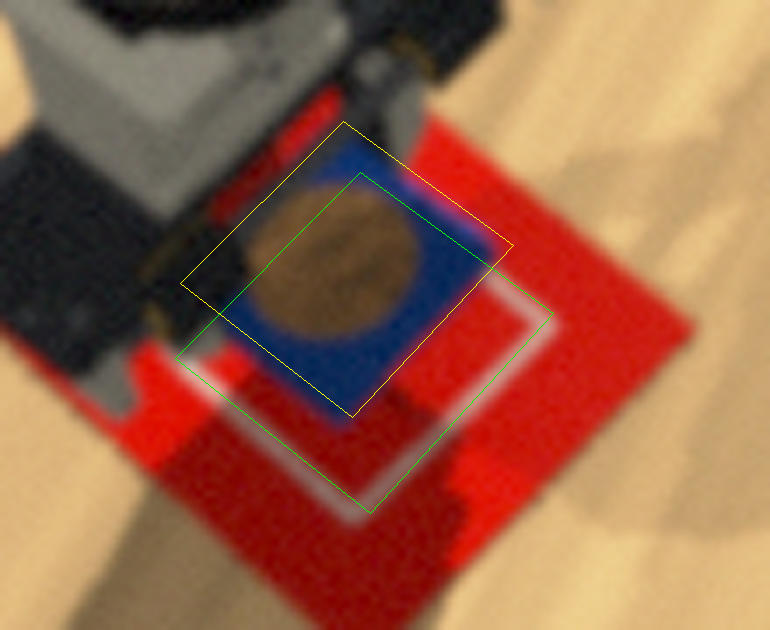

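```bash
cat > m4.py <<'E'
from h import *
def ang(d): return np.degrees(np.arctan2(d[1],d[0]))
for n,roi in (("top",(178,178,236,222)),("side",(205,280,280,340))):
    im=np.load(n+"0.npz")["im"]; x0,y0,x1,y1=roi
    c=im[y0:y1,x0:x1].astype(float)
    K=np.stack([c[...,1],c[...,2]]).mean(0)/ (c[...,0]+20)   # whiteness vs red
    up=cv2.resize(K,None,fx=4,fy=4,interpolation=cv2.INTER_CUBIC)
    up=cv2.GaussianBlur(up,(0,0),2)
    # keep pixels inside the mat : fit square of mean radius by optimisation of sampled whiteness
    from scipy.optimize import minimize
    def cost(p,h=.0395):
        x,y,a=p; ca,sa=np.cos(a),np.sin(a)
        t=np.linspace(-.036,.036,60)
        q=np.concatenate([np.c_[t,0*t+h],np.c_[t,0*t-h],np.c_[0*t+h,t],np.c_[0*t-h,t]])
        W=np.c_[q[:,0]*ca-q[:,1]*sa+x,q[:,0]*sa+q[:,1]*ca+y,0*q[:,0]+.003]
        uv=(proj(n,W)-[x0,y0]+.5)*4-.5
        v=cv2.remap(up.astype(np.float32),uv[:,0].astype(np.float32),uv[:,1].astype(np.float32),cv2.INTER_LINEAR)
        return -v.mean()
    for h in (.038,.039,.040,.041):
        best=min((minimize(cost,[.515+dx,.324+dy,np.radians(da)],args=(h,),method="Nelder-Mead",options=dict(initial_simplex=np.array([.515+dx,.324+dy,np.radians(da)])+np.array([[0,0,0],[.003,0,0],[0,.003,0],[0,0,.04]]))) for dx in(-.002,.002) for dy in (-.002,.002) for da in (-16,-13)),key=lambda r:r.fun)
        print(n,h,best.x[:2].round(4),np.degrees(best.x[2]).round(2),round(best.fun,4))
E
python3 m4.py
```

```text
top 0.038 [0.5158 0.3256] -17.28 -0.5108
top 0.039 [0.5157 0.3252] -17.28 -0.5727
top 0.04 [0.5156 0.325 ] -17.25 -0.596
top 0.041 [0.5156 0.3248] -17.28 -0.5738Traceback (most recent call last):
  File "m4.py", line 20, in <module>
    best=min((minimize(cost,[.515+dx,.324+dy,np.radians(da)],args=(h,),method="Nelder-Mead",options=dict(initial_simplex=np.array([.515+dx,.324+dy,np.radians(da)])+np.array([[0,0,0],[.003,0,0],[0,.003,0],[0,0,.04]]))) for dx in(-.002,.002) for dy in (-.002,.002) for da in (-16,-13)),key=lambda r:r.fun)
  File "m4.py", line 20, in <genexpr>
    best=min((minimize(cost,[.515+dx,.324+dy,np.radians(da)],args=(h,),method="Nelder-Mead",options=dict(initial_simplex=np.array([.515+dx,.324+dy,np.radians(da)])+np.array([[0,0,0],[.003,0,0],[0,.003,0],[0,0,.04]]))) for dx in(-.002,.002) for dy in (-.002,.002) for da in (-16,-13)),key=lambda r:r.fun)
              ~~~~~~~~^^^^^^^^^^^^^^^^^^^^^^^^^^^^^^^^^^^^^^^^^^^^^^^^^^^^^^^^^^^^^^^^^^^^^^^^^^^^^^^^^^^^^^^^^^^^^^^^^^^^^^^^^^^^^^^^^^^^^^^^^^^^^^^^^^^^^^^^^^^^^^^^^^^^^^^^^^^^^^^^^^^^^^^^^^^^^^^^^^^^^^^^^^^^^^^^^^^
    res = _minimize_neldermead(fun, x0, args, callback, bounds=bounds,
                               **options)
    fxcc = func(xcc)
    fx = function(np.copy(x), *(wrapper_args + args))
  File "m4.py", line 16, in cost
    uv=(proj(n,W)-[x0,y0]+.5)*4-.5
        ~~~~^^^^^
  File "h.py", line 22, in proj
    K,D,R,t=cal(n)
            ~~~^^^
  File "h.py", line 4, in cal
    c=vision.get_calibration(n); return c["K"],c["D"],c["R"],c["t"]
ValueError: time passes only in moves, steps and waits
```

```bash
sed -i 's/^def cal(n):/import functools\n@functools.lru_cache(None)\ndef cal(n):/' h.py; sed -i 's/for n,roi in (("top",(178,178,236,222)),("side"/for n,roi in (("side"/; s/(205,280,280,340)))/(205,280,280,340)),)/; s/(.038,.039,.040,.041)/(.039,.040,.041)/' m4.py; python3 m4.py
python3 plan.py .533 .3195 .03 -104.2 1
```

```text
side 0.039 [0.5161 0.3254] -17.47 -0.5507
side 0.04 [0.5161 0.3253] -17.4 -0.5726
side 0.041 [0.5162 0.3252] -17.43 -0.5499
clock 6.55 pos [0.5367 0.321  0.0646] yaw -104.34 tilt 0.49 force [ 1.03 -0.64  0.51] w 0.739
remaining mm [ -3.7  -1.5 -34.6] rot [-0.006   0.006  -0.0024]
[0.26, 0.35, 3.46, -0.006, 0.006, -0.002],
```

```bash
python3 - <<'E'
from h import *
f=lambda p:np.array(p,float)/7+[190,260]-.5+.5/7
c=onz("side",[f((332,262)),f((497,247)),f((342,422))],.0526); print(c.round(4))
d=c[1]-c[2]; print("front? edge angle",np.degrees(np.arctan2(d[1],d[0])), np.linalg.norm(d))
s=np.array([.5367,.321]); a=np.radians(-104.34); X=np.array([np.cos(a),np.sin(a)]); Y=np.array([np.sin(a),-np.cos(a)])
d=c[0,:2]-s; print("offset tool x,y",d@X,d@Y)
b=np.radians(-107.3); Y=np.array([np.sin(b),-np.cos(b)]);print("tcp target",np.array([.516,.325])-.0187*Y)
E
```

```text
[[0.5172 0.3276 0.0526]
 [0.4758 0.3045 0.0526]
 [0.4901 0.3699 0.0526]]
front? edge angle -102.37955830715266 0.06688001739390215
offset tool x,y -0.00160518663313377 0.02049202175787596
tcp target [0.53385403 0.31943909]
```

```bash
python3 plan.py .5342 .3185 .035 -107.2 3
```

```text
clock 6.55 pos [0.5367 0.321  0.0646] yaw -104.34 tilt 0.49 force [ 1.03 -0.64  0.51] w 0.739
remaining mm [ -2.5  -2.5 -29.6] rot [-0.0059  0.0061  0.0499]
[0.11, 0.07, 0.99, -0.002, 0.002, 0.017], [0.11, 0.06, 0.99, -0.002, 0.002, 0.017], [0.11, 0.06, 0.99, -0.002, 0.002, 0.017],
```

apply_moves --pt "0.11 0.07 0.99 -0.001 0.001 0.017" --pt "0.11 0.06 0.99 -0.001 0.001 0.017" --pt "0.11 0.06 0.99 -0.001 0.001 0.017" --pt "0 0 0 0 0 0" --pt "0 0 0 0 0 0"

```text
clock: 7.05
position: [0.5338, 0.3183, 0.0343]
ee_rot: [-1.861, 2.527, -0.001]
force: [0.5, -0.5, -0.3]
width: 0.738
```

apply_moves --pt "0 0 0 0 0 0" --pt "0 0 0 0 0 0"

```text
clock: 7.25
position: [0.5344, 0.3186, 0.0352]
ee_rot: [-1.86, 2.526, -0.001]
force: [-0.1, -0.2, -0.4]
width: 0.737
```

```bash
python3 plan.py .5342 .3185 .0285 -107.2 3
```

```text
clock 7.25 pos [0.5344 0.3186 0.0352] yaw -107.26 tilt 0.29 force [-0.12 -0.23 -0.38] w 0.737
remaining mm [-0.2 -0.1 -6.7] rot [-0.0032  0.0039 -0.0011]
[0.01, 0.01, 0.22, -0.001, 0.001, -0.000], [0.01, 0.01, 0.22, -0.001, 0.001, -0.000], [0.01, 0.01, 0.22, -0.001, 0.001, -0.000],
```

apply_moves --pt "0 0 0.22 -0.001 0.001 0" --pt "0 0 0.22 -0.001 0.001 0" --pt "0 0 0.22 -0.001 0.001 0" --pt "0 0 0 0 0 0" --pt "0 0 0 0 0 0"

```text
clock: 7.75
position: [0.5341, 0.3184, 0.0281]
ee_rot: [1.863, -2.53, -0.0]
force: [0.3, 0.3, -0.5]
width: 0.738
```

apply_moves --pt "0 0 0.08 0 0 0" --pt "0 0 0 0 0 0"

```text
clock: 7.95
position: [0.5342, 0.3185, 0.0275]
ee_rot: [-1.863, 2.53, 0.0]
force: [0.3, 0.5, -0.7]
width: 0.737
```

```bash
python3 plan.py .5342 .3185 .027 -107.2 1; python3 o2.py .516 .325 -17.3 .016 b
```

```text
clock 7.95 pos [0.5342 0.3185 0.0275] yaw -107.26 tilt 0.02 force [ 0.35  0.46 -0.66] w 0.737
remaining mm [ 0.   0.  -0.5] rot [ 0.0001  0.0003 -0.0011]
[-0.01, -0.00, 0.05, 0.000, 0.000, -0.001],
```

View pics/o2b.png

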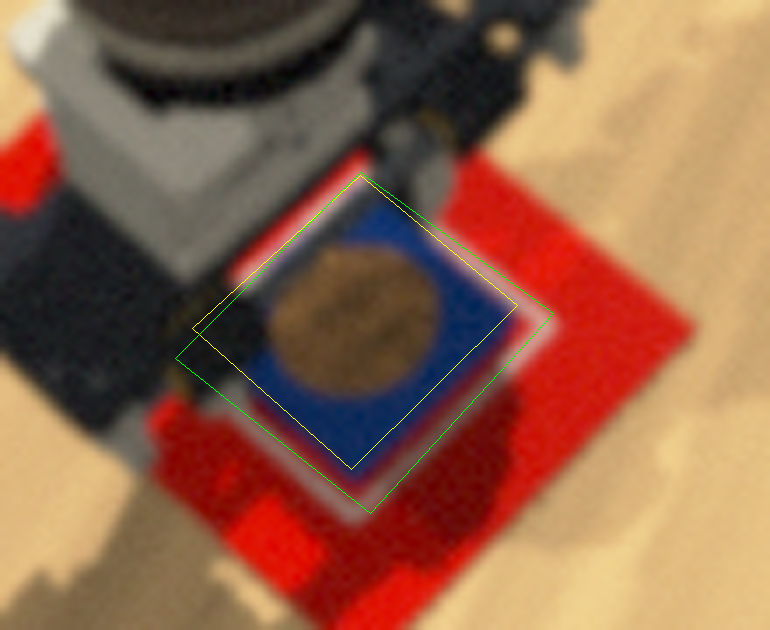

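apply_moves --pt "0 0 0.05 0 0 0" --pt "0 0 0.05 0 0 0" --pt "0 0 0 0 0 0"

```text
clock: 8.3
position: [0.5342, 0.3185, 0.0274]
ee_rot: [-1.863, 2.529, 0.0]
force: [-2.4, -1.7, 11.2]
width: 0.736
```

```bash
for i in 1 ; do python3 plan.py .5342 .3185 .027 -107.2 1; done
```

```text
clock 8.3 pos [0.5342 0.3185 0.0274] yaw -107.27 tilt 0.03 force [-2.43 -1.67 11.22] w 0.736
remaining mm [ 0.   0.  -0.4] rot [-0.0001  0.0005 -0.0011]
[-0.00, -0.00, 0.04, -0.000, 0.000, -0.001],
```

apply_moves --pt "0 0 -0.08 0 0 0" --pt "0 0 0 0 0 0"

```text
clock: 8.5
position: [0.5342, 0.3185, 0.0274]
ee_rot: [-1.863, 2.529, 0.0]
force: [-1.4, -0.5, 4.6]
width: 0.736
```

apply_moves --pt "0 0 0 0 0 0" --pt "0 0 0 0 0 0" --pt "0 0 0 0 0 0" --pt "0 0 0 0 0 0" --claw -0.9

```text
clock: 8.9
position: [0.534, 0.3184, 0.027]
ee_rot: [1.863, -2.529, -0.001]
force: [-0.8, 0.4, 0.1]
width: 0.943
```

apply_moves --pt "0 0 -0.5 0 0 0" --pt "0 0 -1.5 0 0 0" --pt "0 0 -3 0 0 0" --pt "0 0 -4.5 0 0 0" --pt "0 0 -4.5 0 0 0"

```text
clock: 9.4
position: [0.5338, 0.3182, 0.1697]
ee_rot: [1.863, -2.529, -0.001]
force: [0.8, 0.3, -0.4]
width: 0.951
```

```bash
python3 plan.py .469 .001 .22 -78.4 10; python3 o2.py .516 .325 -17.3 .015 c
```

```text
clock 9.4 pos [0.5338 0.3182 0.1697] yaw -107.26 tilt 0.03 force [ 0.76  0.33 -0.36] w 0.951
remaining mm [ -64.8 -317.2   50.3] rot [ 4.000e-04  2.000e-04 -5.037e-01]
[3.22, -0.32, -0.50, 0.000, 0.000, -0.050], [3.23, -0.16, -0.50, 0.000, 0.000, -0.050], [3.24, 0.00, -0.50, 0.000, 0.000, -0.050], [3.23, 0.17, -0.50, 0.000, 0.000, -0.050], [3.22, 0.33, -0.50, 0.000, 0.000, -0.050], [3.20, 0.49, -0.50, 0.000, 0.000, -0.050], [3.17, 0.65, -0.50, 0.000, 0.000, -0.050], [3.13, 0.81, -0.50, 0.000, 0.000, -0.050], [3.09, 0.97, -0.50, 0.000, 0.000, -0.050], [3.04, 1.12, -0.50, 0.000, 0.000, -0.050],
```

View pics/o2c.png

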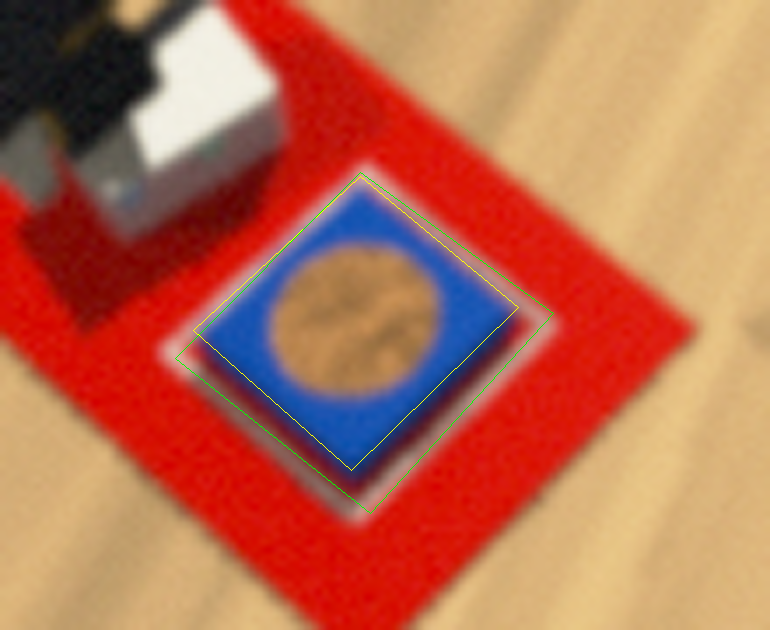

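```bash
python3 - <<'E'
from h import *
g=lambda p,o,s:np.array(p,float)/s+o-.5+.5/s
def ang(d): return np.degrees(np.arctan2(d[1],d[0]))
m=onz("top",[g((125,305),[285,140],4.5)],.11)[0]; ms=onz("side",[g((408,190),[240,140],5)],.11)[0]
h=onz("top",[g((146,400),[285,140],4.5)],.095)[0]
print(m.round(4),ms.round(4),"handle",ang((h-m)))
hs=onz("side",[g((530,250),[240,140],5)],.038+.045)[0]; print("side handle",hs.round(4),ang(hs-ms),np.linalg.norm((hs-ms)[:2]))
c=onz("side",[g((356,321),[190,260],7)],.015)[0]; print("coaster",c.round(4))
W=cloud("top",np.load("top0.npz")["d"]); S=W[185:235,295:330].reshape(-1,3)
r=S[(S[:,2]>.103)&(S[:,2]<.118)]; print(len(r),(r.max(0)+r.min(0))[:2]/2,r.max(0)-r.min(0))
E
```

```text
[0.4685 0.0014 0.11  ] [0.4686 0.0036 0.11  ] handle -168.4578795037051
side handle [ 0.4102 -0.0071  0.083 ] -169.632357344062 0.05936625013201165
coaster [0.5155 0.3257 0.015 ]
94 [0.46859691 0.00249344] [0.05923075 0.05639628 0.01111744]
```

apply_moves --pt "3.22 -0.3 -0.9 0 0 -0.05" --pt "3.23 -0.15 -0.9 0 0 -0.05" --pt "3.24 0 -0.9 0 0 -0.05" --pt "3.23 0.17 -0.9 0 0 -0.05" --pt "3.22 0.33 -0.9 0 0 -0.05" --claw -1

```text
clock: 9.95
position: [0.501, 0.1587, 0.2136]
ee_rot: [-2.165, 2.274, -0.001]
force: [0.5, -0.2, -0.4]
width: 0.999
```

apply_moves --pt "3.2 0.5 -0.5 0 0 -0.05" --pt "3.2 0.65 0 0 0 -0.05" --pt "3.15 0.8 0 0 0 -0.05" --pt "3.1 0.95 0 0 0 -0.05" --pt "3 1.1 0 0 0 -0.05"

```text
clock: 10.45
position: [0.4686, 0.0, 0.2183]
ee_rot: [-2.432, 1.987, -0.002]
force: [0.1, 0.2, -0.2]
width: 1.004
```

```bash
python3 plan.py .469 .001 .19 -78.4 3;  python3 - <<'E'
from h import *
im,d=vision.get_image("top"); np.savez("top6.npz",im=im,d=d)
cv2.imwrite("pics/t6.png",im[...,::-1])
E
```

```text
clock 10.45 pos [0.4686 0.     0.2183] yaw -78.5 tilt 0.09 force [ 0.09  0.16 -0.23] w 1.004
remaining mm [  0.4   1.  -28.3] rot [-0.0016 -0.     -0.0018]
[-0.03, -0.02, 0.94, -0.001, -0.000, -0.001], [-0.03, -0.02, 0.94, -0.001, -0.000, -0.001], [-0.03, -0.02, 0.94, -0.001, -0.000, -0.001],
```

View pics/t6.png

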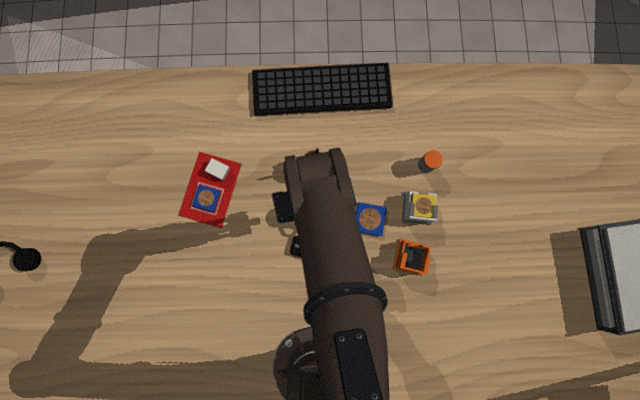

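The top view shows the coaster within the outline at (207,198), yellow in the dispenser at (424,206), and the bystanders in place. Next I descend on the mug at (0.4686, 0.0025).

```bash
python3 - <<'E'
from ov import *
im=np.load("top6.npz")["im"]
draw("top",im,(180,170,235,225),10,[(T(.5158,.3255,-17.3,rect(.034,.034,.015)),(0,255,255)),(T(.516,.325,-17.3,rect(.04,.04,.003)),(0,255,0))],"pics/t6c.png")
E
python3 plan.py .4686 .0022 .13 -79 4
```

```text
clock 10.5 pos [ 0.4673 -0.0057  0.218 ] yaw -78.63 tilt 0.15 force [-2.01 -5.29 -0.82] w 1.001
remaining mm [  1.3   7.9 -88. ] rot [ 0.0004 -0.0026  0.0065]
[-0.19, -0.07, 2.20, 0.000, -0.001, 0.002], [-0.19, -0.07, 2.20, 0.000, -0.001, 0.002], [-0.19, -0.07, 2.20, 0.000, -0.001, 0.002], [-0.19, -0.07, 2.20, 0.000, -0.001, 0.002],
```

View pics/t6c.png

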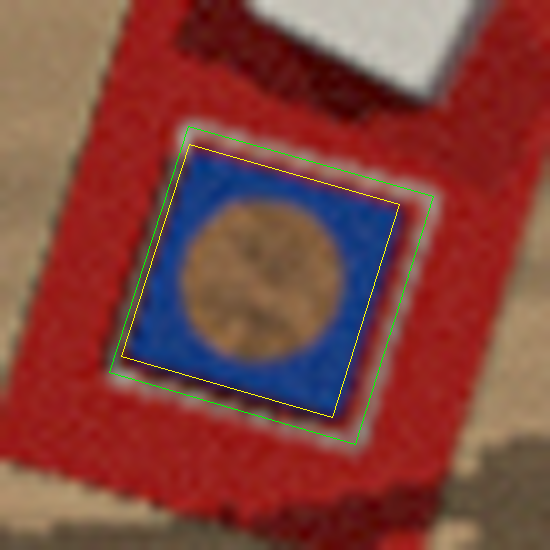

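apply_moves --pt "0 0 0.5 0 0 0" --pt "0 0 0 0 0 0" --pt "0 0 0 0 0 0"

```text
clock: 10.8
position: [0.469, 0.0026, 0.2124]
ee_rot: [-2.432, 1.988, 0.001]
force: [-0.6, -0.6, 0.9]
width: 1.0
```

```bash
python3 plan.py .4686 .0022 .125 -79 4
```

```text
clock 10.8 pos [0.469  0.0026 0.2124] yaw -78.54 tilt 0.04 force [-0.63 -0.56  0.88] w 1.0
remaining mm [ -0.4  -0.4 -87.4] rot [-0.0003  0.0007  0.0081]
[0.01, 0.01, 2.18, -0.000, 0.000, 0.002], [0.01, 0.01, 2.18, -0.000, 0.000, 0.002], [0.01, 0.01, 2.18, -0.000, 0.000, 0.002], [0.01, 0.01, 2.18, -0.000, 0.000, 0.002],
```

apply_moves --pt "0 0 2.2 0 0 0.002" --pt "0 0 2.2 0 0 0.002" --pt "0 0 2.2 0 0 0.002" --pt "0 0 2.2 0 0 0.002" --pt "0 0 0 0 0 0"

```text
clock: 11.3
position: [0.4674, 0.0024, 0.1221]
ee_rot: [2.423, -1.996, -0.006]
force: [-0.8, 0.6, 1.1]
width: 1.003
```

apply_moves --pt "0 0 1 0 0 0" --pt "0 0 1 0 0 0" --pt "0 0 0.4 0 0 0" --pt "0 0 0 0 0 0" --pt "0 0 0 0 0 0"

```text
clock: 11.8
position: [0.469, 0.0013, 0.1004]
ee_rot: [-2.423, 2.0, 0.0]
force: [-0.3, -0.3, -1.0]
width: 1.001
```

```bash
python3 plan.py .4686 .0022 .1 -79 1; python3 - <<'E'
from h import *
im,d=vision.get_image("side"); np.savez("side7.npz",im=im,d=d)
cv2.imwrite("pics/s7.png",cv2.resize(im[120:250,240:390],None,fx=5,fy=4.5,interpolation=cv2.INTER_CUBIC)[...,::-1])
E
```

```text
clock 11.8 pos [0.469  0.0013 0.1004] yaw -79.08 tilt 0.02 force [-0.31 -0.29 -0.98] w 1.001
remaining mm [-0.4  0.9 -0.4] rot [-0.0002  0.0002 -0.0014]
[-0.09, 0.02, 0.04, -0.000, 0.000, -0.001],
```

View pics/s7.png

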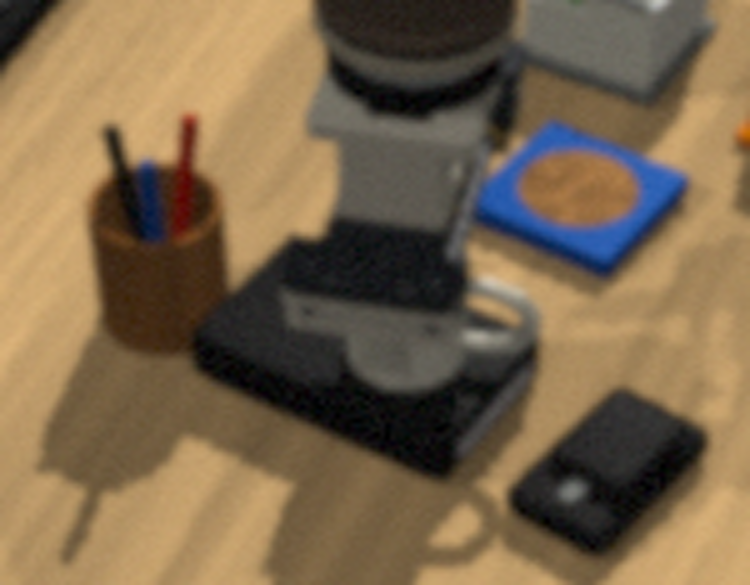

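The gripper straddles the mug, and the pen pot is clear. Now I close on it.

apply_moves --pt "-0.08 0 0 0 0 0" --pt "0 0 0 0 0 0" --pt "0 0 0 0 0 0" --pt "0 0 0 0 0 0" --pt "0 0 0 0 0 0" --claw 1 --newtons 25

```text
clock: 12.35
position: [0.4688, 0.0021, 0.1002]
ee_rot: [-2.423, 2.0, 0.0]
force: [0.2, -0.3, -0.6]
width: 0.611
```

apply_moves --pt "0 0 0 0 0 0" --pt "0 0 -0.4 0 0 0" --pt "0 0 -1 0 0 0" --pt "0 0 -2 0 0 0" --pt "0 0 -2.5 0 0 0"

```text
clock: 12.85
position: [0.468, 0.0021, 0.1598]
ee_rot: [2.422, -1.999, -0.003]
force: [-0.3, 0.0, -2.0]
width: 0.614
```

```bash
python3 plan.py .5155 .325 .16 -79 12; python3 - <<'E'
from h import *
im,d=vision.get_image("side"); np.savez("side8.npz",im=im,d=d)
cv2.imwrite("pics/s8.png",cv2.resize(im[100:250,240:390],None,fx=4,fy=4,interpolation=cv2.INTER_CUBIC)[...,::-1])
E
```

```text
clock 12.85 pos [0.468  0.0021 0.1598] yaw -79.06 tilt 0.11 force [-0.26  0.01 -2.01] w 0.614
remaining mm [4.750e+01 3.229e+02 2.000e-01] rot [ 0.0018  0.0006 -0.0011]
[-2.57, -0.90, -0.00, 0.000, 0.000, -0.000], [-2.57, -0.90, -0.00, 0.000, 0.000, -0.000], [-2.57, -0.90, -0.00, 0.000, 0.000, -0.000], [-2.57, -0.90, -0.00, 0.000, 0.000, -0.000], [-2.57, -0.90, -0.00, 0.000, 0.000, -0.000], [-2.57, -0.90, -0.00, 0.000, 0.000, -0.000], [-2.57, -0.90, -0.00, 0.000, 0.000, -0.000], [-2.57, -0.90, -0.00, 0.000, 0.000, -0.000], [-2.57, -0.90, -0.00, 0.000, 0.000, -0.000], [-2.57, -0.90, -0.00, 0.000, 0.000, -0.000], [-2.57, -0.90, -0.00, 0.000, 0.000, -0.000], [-2.57, -0.90, -0.00, 0.000, 0.000, -0.000],
```

View pics/s8.png

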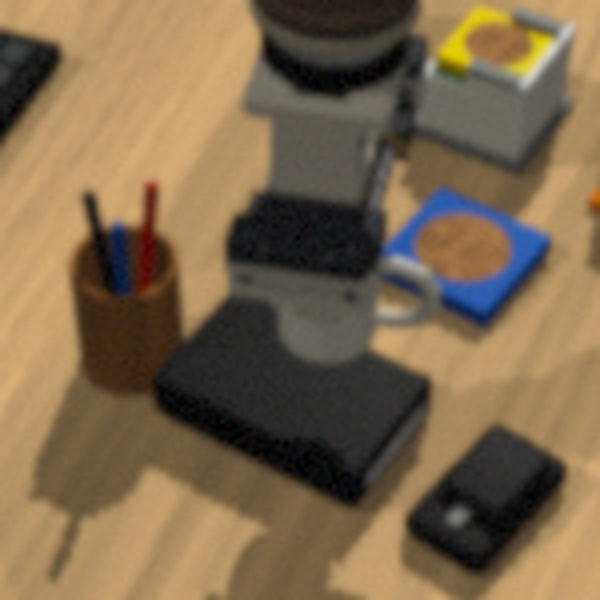

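The mug is held upright and clear of the unit. Carry it over.

apply_moves --pt "-1.5 -0.5 0 0 0 0" --pt "-2.5 -0.9 0 0 0 0" --pt "-3 -1.05 0 0 0 0" --pt "-3 -1.05 0 0 0 0" --pt "-3 -1.05 0 0 0 0"

```text
clock: 13.4
position: [0.4888, 0.1396, 0.1599]
ee_rot: [-2.422, 2.0, -0.0]
force: [0.3, -0.5, -1.3]
width: 0.608
```

apply_moves --pt "-3 -1.05 0 0 0 0" --pt "-3 -1.05 0 0 0 0" --pt "-3 -1.05 0 0 0 0" --pt "-3 -1.05 0 0 0 0" --pt "-2.5 -0.9 0 0 0 0"

```text
clock: 13.9
position: [0.5112, 0.2925, 0.1598]
ee_rot: [-2.423, 1.998, 0.001]
force: [-0.4, 0.2, -0.9]
width: 0.614
```

```bash
python3 plan.py .5155 .325 .16 -79 2
```

```text
clock 13.9 pos [0.5112 0.2925 0.1598] yaw -79.02 tilt 0.06 force [-0.37  0.25 -0.89] w 0.614
remaining mm [ 4.3 32.5  0.2] rot [-0.0003  0.0009 -0.0003]
[-1.56, -0.52, -0.01, -0.000, 0.000, -0.000], [-1.56, -0.52, -0.01, -0.000, 0.000, -0.000],
```

apply_moves --pt "-1.7 -0.55 0.5 0 0 0" --pt "-1 -0.35 2 0 0 0" --pt "-0.4 -0.14 2.5 0 0 0" --pt "0 0 1 0 0 0" --pt "0 0 0 0 0 0"

```text
clock: 14.4
position: [0.5147, 0.3214, 0.0977]
ee_rot: [2.42, -1.998, -0.001]
force: [0.2, 0.3, -1.5]
width: 0.617
```

apply_moves --pt "0 0 0 0 0 0" --pt "0 0 0 0 0 0"

```text
clock: 14.6
position: [0.5164, 0.3227, 0.1005]
ee_rot: [-2.421, 2.0, -0.001]
force: [0.2, 0.0, -0.9]
width: 0.615
```

```bash
python3 plan.py .5155 .325 .085 -79 2; python3 - <<'E'
from h import *
for n in ("top","side"):
    im,d=vision.get_image(n); np.savez(n+"9.npz",im=im,d=d)
    a,b,c,d_=(160,130,270,240) if n=="top" else (180,220,300,350)
    cv2.imwrite(f"pics/g9{n}.png",cv2.resize(im[b:d_,a:c],None,fx=5,fy=5,interpolation=cv2.INTER_CUBIC)[...,::-1])
E
```

```text
clock 14.6 pos [0.5164 0.3227 0.1005] yaw -79.12 tilt 0.1 force [ 0.16  0.   -0.88] w 0.615
remaining mm [ -0.9   2.3 -15.5] rot [-0.0015  0.0007 -0.0021]
[-0.12, 0.02, 0.77, -0.001, 0.000, -0.001], [-0.12, 0.02, 0.77, -0.001, 0.000, -0.001],
```

View pics/g9side.png

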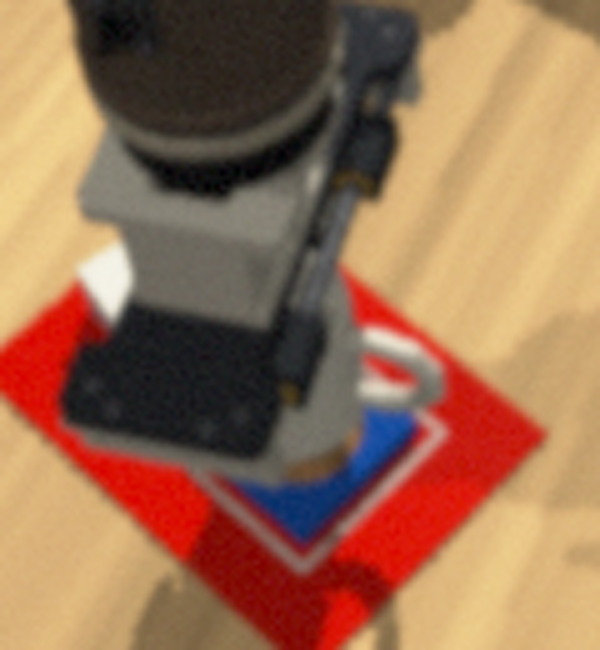

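The mug hovers above the coaster, whose blue border shows in front at about (240,320). Lowering.

apply_moves --pt "-0.1 0 0.6 0 0 0" --pt "-0.1 0 0.6 0 0 0" --pt "0 0 0.4 0 0 0" --pt "0 0 0 0 0 0" --pt "0 0 0 0 0 0"

```text
clock: 15.2
position: [0.5151, 0.3247, 0.0829]
ee_rot: [2.423, -2.0, -0.001]
force: [0.4, 0.7, -2.5]
width: 0.615
```

```bash
python3 plan.py .5155 .325 .077 -79 2
```

```text
clock 15.2 pos [0.5151 0.3247 0.0829] yaw -79.07 tilt 0.03 force [ 0.37  0.73 -2.49] w 0.615
remaining mm [ 0.4  0.3 -5.9] rot [ 0.0006  0.0001 -0.0012]
[-0.01, -0.02, 0.30, 0.000, 0.000, -0.001], [-0.01, -0.02, 0.30, 0.000, 0.000, -0.001],
```

apply_moves --pt "0 0 0.15 0 0 0" --pt "0 0 0.15 0 0 0" --pt "0 0 0.15 0 0 0" --pt "0 0 0 0 0 0" --pt "0 0 0 0 0 0"

```text
clock: 15.7
position: [0.5152, 0.3248, 0.0787]
ee_rot: [-2.423, 2.0, 0.0]
force: [-0.5, -0.6, -0.8]
width: 0.616
```

apply_moves --pt "0 0 0.06 0 0 0" --pt "0 0 0.06 0 0 0" --pt "0 0 0 0 0 0"

```text
clock: 16.0
position: [0.5152, 0.3248, 0.0775]
ee_rot: [-2.423, 2.0, 0.0]
force: [-0.2, 0.3, -1.9]
width: 0.614
```

apply_moves --pt "0 0 0.06 0 0 0" --pt "0 0 0 0 0 0" --pt "0 0 0 0 0 0"

```text
clock: 16.3
position: [0.5153, 0.3248, 0.0772]
ee_rot: [-2.423, 2.0, 0.0]
force: [-1.2, -1.2, 3.7]
width: 0.609
```

The mug is in contact. Release, then rise.

apply_moves --pt "0 0 0 0 0 0" --pt "0 0 0 0 0 0" --pt "0 0 0 0 0 0" --pt "0 0 0 0 0 0" --pt "0 0 0 0 0 0" --claw -1

```text
clock: 16.8
position: [0.5153, 0.3248, 0.0768]
ee_rot: [-2.423, 2.0, 0.0]
force: [-0.5, 0.6, -0.3]
width: 0.979
```

apply_moves --pt "0 0 -0.5 0 0 0" --pt "0 0 -1.5 0 0 0" --pt "0 0 -3 0 0 0" --pt "0 0 -4.5 0 0 0" --pt "0 0 -4.5 0 0 0"

```text
clock: 17.3
position: [0.5149, 0.3246, 0.2195]
ee_rot: [-2.423, 2.0, 0.001]
force: [1.4, 1.2, -0.5]
width: 1.0
```

apply_moves --pt "3 0 -1 0 0 0" --pt "4 0 -1 0 0 0" --pt "4 0 0 0 0 0" --pt "4 0 0 0 0 0" --pt "4 0 0 0 0 0"

```text
clock: 17.8
position: [0.5515, 0.1368, 0.2386]
ee_rot: [-2.422, 1.998, -0.001]
force: [0.7, -0.1, 0.4]
width: 0.998
```

```bash
python3 - <<'E'
from ov import *
ims={}
for n in ("top","side"):
    im,d=vision.get_image(n); np.savez(n+"10.npz",im=im,d=d)
    L=[(T(.5155,.325,-17.3,rect(.034,.034,.015)),(0,255,255)),(T(.516,.325,-17.3,rect(.04,.04,.003)),(0,255,0)),(T(.5155,.325,0,circ(.029,.087)),(255,0,255))]
    draw(n,im,(170,150,250,230) if n=="top" else (190,250,290,345),6.5,L,f"pics/f{n}.png")
    cv2.imwrite(f"pics/ff{n}.png",im[...,::-1])
print(arm.observe()["position"],arm.observe()["clock"])
E
```

```text
[0.55283499 0.13105118 0.2383165 ] 17.9
```

View pics/ftop.png

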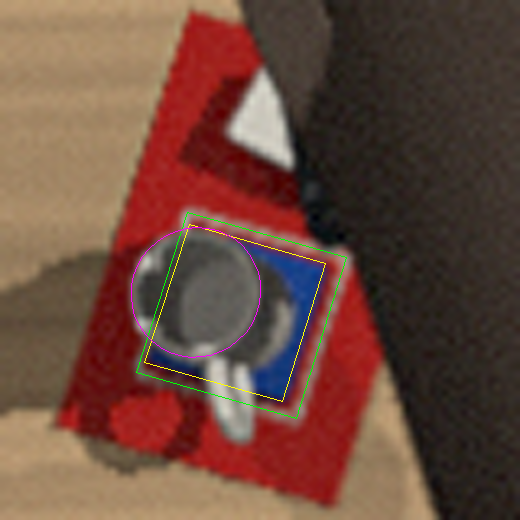

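View pics/fside.png

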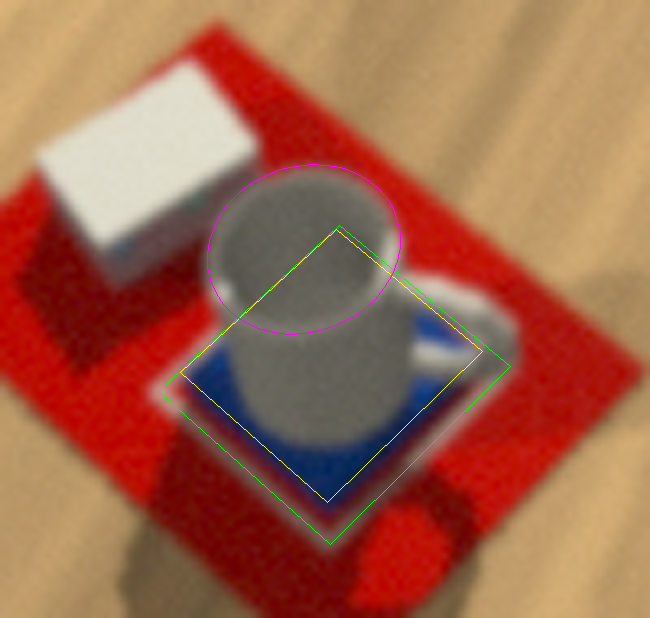

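View pics/ffside.png

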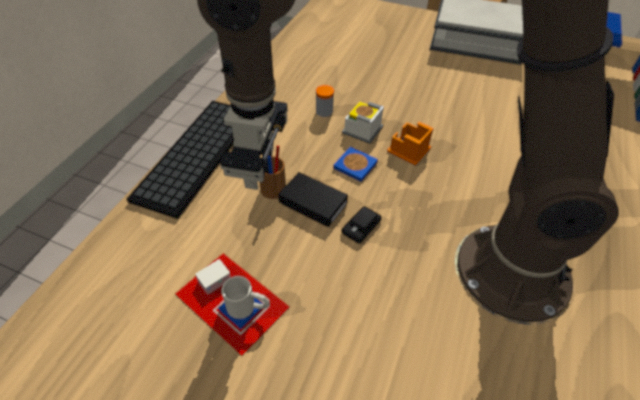

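The mug's rim matches the predicted circle in both views, and the mug stands upright and centred on the coaster. The yellow coaster is up in the dispenser and the bystanders are unmoved. I let the arm settle and hand in.

apply_moves --pt "0 0 0 0 0 0" --pt "0 0 0 0 0 0" --pt "0 0 0 0 0 0"

```text
clock: 18.2
position: [0.551, 0.1399, 0.2373]
ee_rot: [-2.425, 1.996, 0.001]
force: [-0.5, 0.1, 0.5]
width: 1.0
```

```bash
python3 - <<'E'
from h import *
print(arm.observe()["position"],arm.observe()["force"]); print(order.sign_off())
E
```

```text
[0.55095119 0.13988982 0.23725224] [-0.45516519  0.0786822   0.45276534]
the job is handed in; nothing more can be done
None
```

The job is done and handed in at about 18 s. I drew the small blue coaster about 55 mm out of the white dispenser and laid it on the pale square. Then I carried the mug over upright, lowered it until it touched (a few newtons), and let go.

**What the last checks showed:**
- **Coaster:** before the mug went on, both cameras put it within about 1 to 2 mm of the outline's centre and square to it within a degree or two.
- **Mug:** its rim matched the predicted circle on the coaster's centre to about 2 mm in both views, and it stood upright.
- **Dispenser and bystanders:** the yellow coaster has risen, and the pen pot, clip tin, pin box and mouse looked unmoved. I judged this by eye from the pictures and did not measure it.
- **Robot:** the gripper was open and clear of everything, with no force on it.

**One disagreement:** my first by-eye reading of the square's angle was -14°. A fit in both cameras gave -17.3°, and I corrected to that before laying the coaster down.

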